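Prove the griddle's safety switch, then load the griddle with a turner

ROBOT

A 7-joint arm with a two-finger parallel gripper is mounted at the origin on the work surface. World frame = base frame: x ahead of the robot, y to its left, z up, the work surface at z = 0. Lengths are in m, angles in rad, forces in N, time in s.
With the tool pointing down it reaches from about 0.4 to 0.875 m from the base axis. Payload 6.5 kg.
Tool frame: the origin (TCP) lies midway between the tips of the shut fingers; the grasp point (between the pads) lies 19 mm behind it (robot.grasp_offset is the distance from the TCP to the grasp point, in m); z points along the fingers, y is the line along which they close (so a half turn about z gives the same grasp; the last joint's range is limited). The gripper opens to 88 mm and grips with 3 to 60 N. Pads are 18 mm wide; open, the fingers measure 123 mm over their backs; the gripper's body (75 mm by 187 mm) begins 45 mm behind the grasp point.
Start: joints at [-0.066, 0.536, -0.004, 1.538, 0.003, 1.067, -0.071], TCP at [0.65, 0, 0.239] pointing down, gripper open.
Joint ranges: [-2.7, 2.7], [-0.37, 2.16], [-1.27, 1.26], [0.24, 2.4], [-1.31, 4.45], [0.19, 1.91], [-2.76, 2.76]. Speed limits (rad/s): [2.39, 2.39, 3.14, 3.14, 3.14, 3.14, 3.14].

INTERFACE

Orientations are given as a rotation vector (axis times angle).
In Python, from bench import get_state, read_camera, camera_params, ticket, robot gives the robot as it stands. The module is installed in compiled form; this text tells all that it offers.
- The arm moves only by the tool servo_tool, never from a script. Its argument "steps" is a list of rows, each a list of 3 entries, a list of its own where there are three numbers: the opening, from -1 (shut) to 1 (fully open), then the shift along the tool's x, y, z in cm, then the turn about the tool's z in rad. In form: [[gripper, [x, y, z], roll], ...]. A call has 1 to 12 rows; each row shifts and turns the commanded pose from where the row before left it, along the tool's axes as they then stand; what a row does not reach is not made up. A row lasts 1/10 s, in which the tool goes at most 50 mm and 8.59 degrees, less where a joint would pass 70% of its speed; a pose out of reach is approached as far as the arm can. A call with a gripper value outside its range is refused whole. The fingers move at their own pace and stop on an object; "squeeze" is the grip in N (left out, the last holds). Time passes only in rows, so rows that do not move let the fingers close. It gives the time, the measured TCP pose, the force, the opening and the grip force at its end, in the units of the state.
- get_state(): the state, without advancing time (a new reading comes with each control period).
- read_camera(name): name is "scene" or "side" or "wrist"; returns (picture, depth): 400x640x3 uint8, blue, green, red; 400x640 float32, m along the optical axis (not along the pixel's ray), 0 where there is no reading.
- camera_params(name): a dict with "fx", "fy", "cx", "cy" (pixels), "k1" (the pictures are not rectified: a ray, as slopes to the right and down, at radius r is drawn at 1 + k1 r^2 times it, then the intrinsics apply), "T" (4x4, takes a point from camera to world coordinates); the wrist camera has in their place "hand_eye" (4x4, takes a point from camera to tool coordinates, whose origin is the TCP and whose axes are the flange's). Camera axes: x right, y down, z forward; pixel columns grow to the right and rows downward; lengths in m; the calibration is good to about 2 mm. A picture is of the moment at which its call begins: read the wrist's pose just before it. camera_params takes no time and is no camera call.
- ticket.close_job(): hands the job in; it is judged then, once.
The state is a dict: "clock": time; "joint_pos": joint angles; "joint_velocities": joint speeds; "tau": joint torques, N m; "ee_pos": TCP position; "tool_rot": TCP orientation; "ft_force": force on the tool from outside, world axes, zero at the start; "ft_torque": the same for the moment, N m; "gripper_width": finger opening in m; "grip_force": force on a finger pad.
Only numpy, scipy, OpenCV 4.12 (cv2) and the standard library are available. Lean on these libraries where they do the work, as an engineer would, in place of code of your own. Each camera call takes 0.05 s, during which the arm holds its last target. There are 200 camera calls.

TASK

Before cooking, prove the safety switch that feeds the griddle: press the test button on the power box so that its lever drops, then lift the lever back up until it stays up by itself. Then use the turner to carry every frozen burger patty from the baking tray to the griddle and slide it off gently, without dropping it, so that each lies flat on the cooking plate inside its rim, none on top of another; never touch the meat with the gripper and leave the bottle, the jar and the mug alone. Finish by laying the turner back on its rest as you found it, blade on its base and handle in its notch.

Things in the scene. Friction and masses are not known exactly. Their poses are not given: they have to be found in the camera images.
- power_box: Fixed black rubber power box, 160 mm deep (x), 110 mm wide (y); origin at the centre of its underside, x away from its front. Its top is one sloping face at 35 degrees to level, rising along +x from 50 mm high at the front (x = -80) to 162 mm at the back (x = +80), with a carrying bar up to 184 mm high along the back edge. The safety switch sits in the middle of the slope.
- rcd_module (a point): Centre of the top of the safety switch, a white module 86 mm along the slope, 74 mm across, standing 6 mm above the sloping face. x points up the slope (away from the robot and up), z out of the face, y across the box. The lever is 12 mm to the -y side of this point, the test button 22 mm to the +y side.
- rcd_test_top (a point): Centre of the outer end of the round grey test button, 18 mm across, standing 9 mm out of the module. Axes as rcd_module (z out of the sloping face, x up the slope).
- rcd_test (a joint): How far the test button is pushed in along the slope's inward normal: 0 out to 0.007 m fully in. Sprung; it trips the lever at about 3 mm (3 N) and is fully in at 5 N. It springs out again when released.
- rcd_lever (a joint): Lever angle (rad). About 0: up, latched, leaning 0.4 rad up the slope from the face's normal. 0.8: dropped, leaning 0.4 rad down the slope. The button releases it; a spring throws it down. To reset, push it up the slope (up to about 9 N at the tip) past 0 to its stop at -0.12, where the catch clicks in; let go, it settles at about 0. Not pushed far enough, it falls back.
- rcd_lever_tip (a point): Middle of the free end of the lever, a black plastic paddle 26 mm wide and 9 mm thick. The tip is 40 mm from the pivot, which runs along the y of rcd_module, 10 mm below that point's level. Halfway, the tip stands 30 mm out of the module.
- turner: Loose steel turner (spatula), 0.2 kg. Origin at the centre of the blade's underside, x toward the blade's front edge, z up. Flat blade 95 mm (x) by 76 mm (y), 2 mm thick: front edge at x = +47.5 mm. A neck rises from the back of the blade to a straight black handle parallel to the blade, 24 mm wide (y), 20 mm high (z 42 to 62 mm), from x = -85 to -210 mm.
- turner_grip (a point): The place to hold the turner: middle of the handle section at (-125, 0, 52) mm in the turner's frame; same axes.
- rest: Fixed steel turner rest: a base plate 255 mm (x) by 96 mm (y), 4 mm thick; at x = -109 mm a support 14 mm thick carries the handle at 46 mm height in a notch 32 mm wide between two prongs up to 58 mm. Origin at the centre of its underside, x toward the blade's end.
- rest_home (a point): Where the turner's origin belongs when it lies on the rest (4 mm above the worktop), with the turner's axes along the axes of this point.
- tray: Fixed steel baking tray, outside 240 mm (x) by 310 mm (y), floor 4 mm thick, rim 15 mm high and 4 mm thick all round (inside 232 by 302 mm). Origin at the centre of its underside, x away from the robot.
- griddle: Fixed electric griddle, 270 mm (x) by 330 mm (y). Flat plate 250 mm (x) by 310 mm (y) inside, its surface 70 mm above the worktop, with a rim 10 mm wide standing 8 mm above the plate all round. Origin at the centre of its underside, x away from the robot. Its casing reaches down to the worktop.
- oil_bottle: Oil bottle 200 mm high, 64 mm wide; must not be disturbed. Origin at the centre of its underside.
- peach_jar: Jar 110 mm high, 80 mm wide; must not be disturbed. Origin at the centre of its underside.
- mug: White mug 90 mm high, 80 mm wide; must not be disturbed. Origin at the centre of its underside.
- patty0: Loose rock-hard frozen burger patty (may be absent): brown disc 90 mm across, 16 mm thick, 0.11 kg. Its lower edge is bevelled (underside 74 mm across, bevel 5 mm high): a blade sliding along the floor goes under it once a rim holds it from behind. Slippery: slides off steel tilted by 20 degrees or more. Origin at the centre of its underside, z up. At first it lies in the tray.
- patty1: Loose rock-hard frozen burger patty (may be absent): brown disc 90 mm across, 16 mm thick, 0.11 kg. Its lower edge is bevelled (underside 74 mm across, bevel 5 mm high): a blade sliding along the floor goes under it once a rim holds it from behind. Slippery: slides off steel tilted by 20 degrees or more. Origin at the centre of its underside, z up. At first it lies in the tray.
- patty2: Loose rock-hard frozen burger patty (may be absent): brown disc 90 mm across, 16 mm thick, 0.11 kg. Its lower edge is bevelled (underside 74 mm across, bevel 5 mm high): a blade sliding along the floor goes under it once a rim holds it from behind. Slippery: slides off steel tilted by 20 degrees or more. Origin at the centre of its underside, z up. At first it lies in the tray.

How it is judged:
By the outcome, as a careful person would: the job done as asked, in the order asked, and still so for the second after the job is handed in, with the robot touching nothing.
Of patty0, patty1, patty2 only 2 to 3 are there at a start; the rules pass over those that are not, and their reading is None.
At some moment in a run one of patty0, patty1, patty2, turner may be knocked a few centimetres aside while the robot is not near it.
It also fails if it takes over 210 s, if anything falls off the work surface, if the arm or the gripper's body presses on something with over 40 N, if the wrist force passes 120 N, or if a joint passes its speed limit or range.

## Working session

There is one attempt and no reset: what is moved stays moved. The work goes in short steps, Python scripts to look and compute and a tool call to move; the robot and the scene stay as the last step left them, time stands still between calls to the robot, and variables do not carry over. Pictures are saved under pics/ and viewed, at most 14 in all, crops included, and the job is handed in when it is done.

Besides the shell and the picture viewer there is one more tool, called after "Emit:" by a JSON object that holds its "api" and its "payload", one argument or row to a line. servo_tool: Moves the arm, as the interface text tells. Its arguments: {"type":"object","properties":{"steps":{"type":"array"},"squeeze":{"type":"number"}},"required":["steps"]}

```bash
mkdir -p pics; cat > h.py <<'E'
import numpy as np, cv2
from bench import get_state, read_camera, camera_params, ticket, robot
from scipy.spatial.transform import Rotation as R
def pose():
    s=get_state(); T=np.eye(4); T[:3,:3]=R.from_rotvec(s['tool_rot']).as_matrix(); T[:3,3]=s['ee_pos']; return T
def camT(n):
    p=camera_params(n)
    return p,(pose()@np.array(p['hand_eye']) if n=='wrist' else np.array(p['T']))
def grab(n):
    p,T=camT(n); im,d=read_camera(n); np.savez('last_%s.npz'%n,im=im,d=d,T=T); return im,d,p,T
def ray(p,uv):
    uv=np.atleast_2d(np.float64(uv)); q=(uv-[p['cx'],p['cy']])/[p['fx'],p['fy']]; s=q.copy()
    for _ in range(20): s=q/(1+p['k1']*(s**2).sum(1,keepdims=True))
    return np.c_[s,np.ones(len(s))]
def onz(p,T,uv,z):
    d=ray(p,uv)@T[:3,:3].T; o=T[:3,3]; return o+d*((z-o[2])/d[:,2])[:,None]
def cloud(p,T,d):
    v,u=np.mgrid[:d.shape[0],:d.shape[1]]
    r=ray(p,np.c_[u.ravel(),v.ravel()])*d.ravel()[:,None]
    return (r@T[:3,:3].T+T[:3,3]).reshape(d.shape+(3,))
def proj(p,T,P):
    c=(np.atleast_2d(P)-T[:3,3])@T[:3,:3]; s=c[:,:2]/c[:,2:]
    s=s*(1+p['k1']*(s**2).sum(1,keepdims=True)); return s*[p['fx'],p['fy']]+[p['cx'],p['cy']]
E
python3 - <<'E'
from h import *
ims=[]
for n in ('scene','side','wrist'):
    im,d,p,T=grab(n); ims.append(im); print(n,p['k1'],p['fx'],np.round(T,3).tolist(), (d>0).mean())
    if n!='wrist': cv2.imwrite(f'pics/{n}0.png',im)
print(get_state(), robot.grasp_offset)
E
```

```text
scene -0.06726586784637816 411.1380515006986 [[0.762, 0.524, -0.381, 1.077], [0.647, -0.601, 0.468, -0.625], [0.016, -0.604, -0.797, 1.223], [0.0, 0.0, 0.0, 1.0]] 0.99591796875
side -0.07356237786336275 374.12279287334314 [[-0.989, -0.098, 0.109, 0.402], [-0.146, 0.737, -0.66, 0.883], [-0.015, -0.668, -0.744, 1.071], [0.0, 0.0, 0.0, 1.0]] 0.99594140625
wrist -0.035817618940741716 336.4942246455353 [[1.0, 0.0, -0.002, 0.65], [-0.0, -0.966, -0.258, 0.065], [-0.002, 0.258, -0.966, 0.384], [0.0, 0.0, 0.0, 1.0]] 0.99435546875
{'clock': 0.15, 'joint_pos': array([-0.06620071,  0.53699364, -0.00441557,  1.53861432,  0.00259671,
        1.06731863, -0.07118737]), 'joint_velocities': array([-0.00016653, -0.00235533, -0.00010695, -0.0035842 ,  0.00236963,
       -0.00046158,  0.00104829]), 'tau': array([ 1.87267411e-03, -5.71325254e+01,  9.91865471e-01, -2.51826882e+01,
       -5.61970426e-02,  1.52406085e-02,  1.04863441e-04]), 'ee_pos': array([ 6.49533285e-01, -1.98856763e-05,  2.38052017e-01]), 'tool_rot': array([-2.22076322e+00, -2.22090376e+00,  1.59053025e-03]), 'ft_force': array([-0.93436771,  0.55907951, -0.36654493]), 'ft_torque': array([0.02053159, 0.02624714, 0.00602053]), 'grip_force': 0.0, 'gripper_width': 0.08842050273469455} 0.0187
```

View pics/scene0.png

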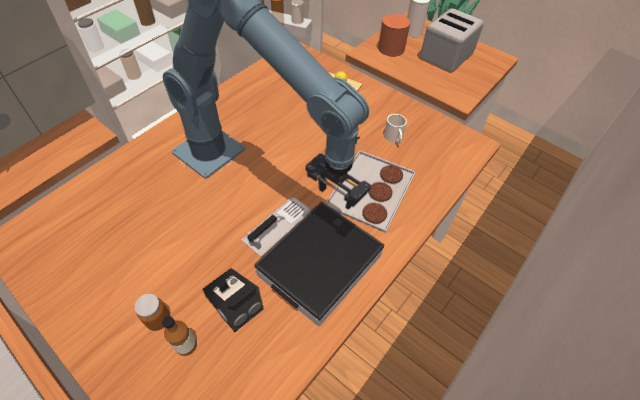

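View pics/side0.png

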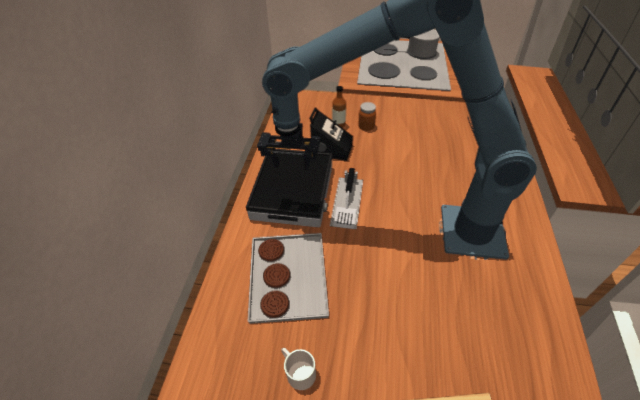

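```bash
cat > ortho.py <<'E'
from h import *
def ortho(names,x0=.35,x1=1.0,y0=-.6,y1=.6,res=.002):
    H=int((x1-x0)/res);W=int((y1-y0)/res); im=np.zeros((H,W,3),np.uint8); zz=np.full((H,W),-1.)
    for n in names:
        f=np.load(f'last_{n}.npz'); P=cloud(camera_params(n),f['T'],f['d'])[f['d']>0]; C=f['im'][f['d']>0]
        k=(P[:,2]>-.02)&(P[:,2]<.25)&(P[:,0]>x0)&(P[:,0]<x1)&(P[:,1]>y0)&(P[:,1]<y1);P=P[k];C=C[k]
        o=np.argsort(P[:,2]);P=P[o];C=C[o]
        i=((x1-P[:,0])/res).astype(int).clip(0,H-1);j=((y1-P[:,1])/res).astype(int).clip(0,W-1)
        k=P[:,2]>zz[i,j]; im[i[k],j[k]]=C[k]; zz[i[k],j[k]]=P[k,2]
    return im,zz
E
python3 - <<'E'
from ortho import *
a,_=ortho(['scene']);b,z=ortho(['scene','side'],)
zc=cv2.applyColorMap((np.clip(z+.02,0,.2)/.2*255).astype(np.uint8),cv2.COLORMAP_JET)
cv2.imwrite('pics/ortho0.png',np.vstack([b,zc])[:,:][:, :])
E
```

```text
(no output)
```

View pics/ortho0.png

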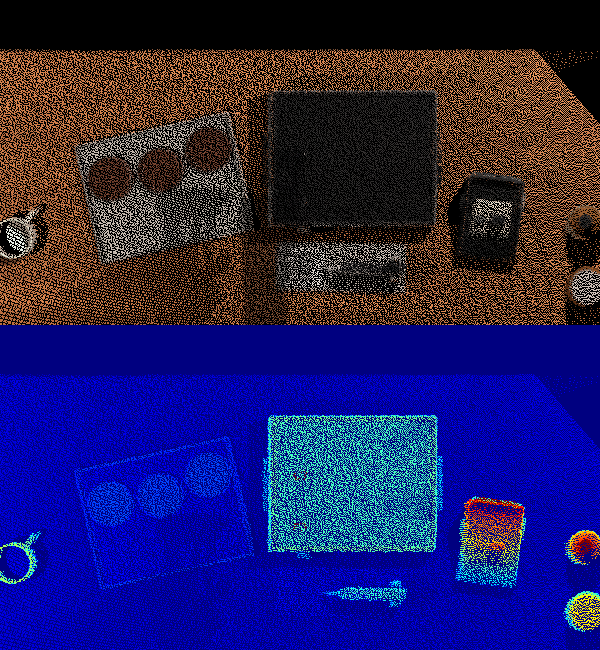

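Emit:
{"api": "servo_tool", "payload": {
  "steps": [
    [-1,[-2,-1,-3],0],
    [-1,[-4,-1.2,-3],0],
    [-1,[-4.5,-1.2,-3],0],
    [-1,[-4.5,-1.2,0],0],
    [-1,[-4.5,-1.2,0],0],
    [-1,[-4.5,-1.2,0],0],
    [-1,[-4.5,-1.2,0],0],
    [-1,[-4.5,-1.2,0],0],
    [-1,[-3,-0.6,0],0],
    [-1,[0,0,0],0],
    [-1,[0,0,0],0]
  ]
}}

```text
clock: 1.25
ee_pos: [0.5513, -0.3545, 0.3245]
tool_rot: [-2.222, -2.22, -0.0]
ft_force: [-0.1, 1.0, 0.7]
gripper_width: 0.0021
grip_force: 0.0
```

```bash
python3 - <<'E'
from h import *
im,d,p,T=grab('wrist'); cv2.imwrite('pics/wbox.png',im)
P=cloud(p,T,d)
for n in ('scene','side'):
    grab(n)
Ps=[P[d>0]]
for n in ('scene','side'):
    f=np.load(f'last_{n}.npz'); Q=cloud(camera_params(n),f['T'],f['d'])[f['d']>0]; Ps.append(Q)
for n,Q in zip(('wrist','scene','side'),Ps):
    k=(Q[:,2]>.04)&(Q[:,2]<.2)&(Q[:,0]>.42)&(Q[:,0]<.7)&(Q[:,1]>-.46)&(Q[:,1]<-.28);Q=Q[k]
    print(n,len(Q),cv2.minAreaRect(np.float32(Q[:,:2])), Q[:,2].max())
print(get_state()['ee_pos'],get_state()['ft_force'])
E
```

```text
wrist 15273 ((0.5908045172691345, -0.3612655997276306), (0.2511618137359619, 0.13626161217689514), 15.040949821472168) 0.18541127507025518
scene 2150 ((0.5867172479629517, -0.3578309416770935), (0.1799173355102539, 0.20328716933727264), 83.29534912109375) 0.1866762413635803
side 1271 ((0.5641745924949646, -0.38115134835243225), (0.12831079959869385, 0.16822241246700287), 82.93287658691406) 0.18497102547039568
[ 0.55243737 -0.35241104  0.32483152] [ 0.89608754  0.10478431 -0.35648298]
```

View pics/wbox.png

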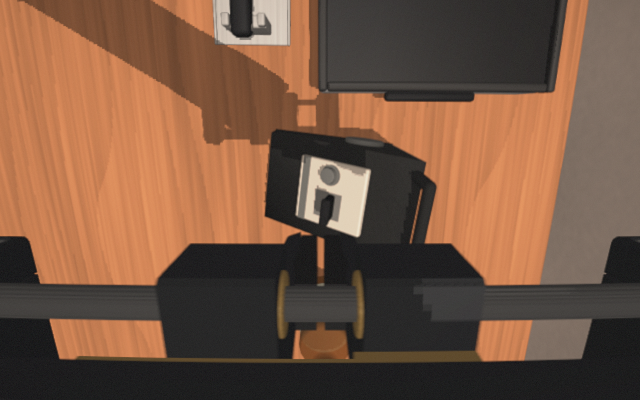

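```bash
python3 - <<'E'
from h import *
f=np.load('last_wrist.npz');im,d,T=f['im'],f['d'],f['T'];p=camera_params('wrist');P=cloud(p,T,d)
hsv=cv2.cvtColor(im,cv2.COLOR_BGR2HSV)
m=((hsv[...,1]<60)&(hsv[...,2]>150)).astype(np.uint8); m[:150]=0;m[240:]=0;m[:,:290]=0;m[:,375:]=0
ys,xs=np.nonzero(m); Q=P[m>0]
A=np.c_[Q[:,:2],np.ones(len(Q))]; c=np.linalg.lstsq(A,Q[:,2],rcond=None)[0]
for _ in range(3):
    r=abs(A@c-Q[:,2]); k=r<.003; c=np.linalg.lstsq(A[k],Q[k,2],rcond=None)[0]
print('plane',c,np.degrees(np.arctan(np.hypot(*c[:2]))),'yaw',np.degrees(np.arctan2(c[1],c[0])),k.mean())
n=np.array([-c[0],-c[1],1]);n/=np.linalg.norm(n)
# hull of module -> plane
hull=cv2.convexHull(np.c_[xs,ys].astype(np.int32))[:,0]
D=ray(p,hull)@T[:3,:3].T;o=T[:3,3]
t=(c[2]-o[2]+c[:2]@o[:2])/(D[:,2]-D[:,:2]@c[:2]); H=o+D*t[:,None]
for yaw in (np.arctan2(c[1],c[0]),):
    ex=np.array([np.cos(yaw),np.sin(yaw),0]);ex=ex-n*(ex@n);ex/=np.linalg.norm(ex);ey=np.cross(n,ex)
    uv=np.float32(np.c_[H@ex,H@ey]); rect=cv2.minAreaRect(uv);print(rect)
    cen=ex*rect[0][0]+ey*rect[0][1]; cen+=n*(( -(cen@[-c[0],-c[1],1])+c[2])/np.linalg.norm([-c[0],-c[1],1]))
    print('center',cen,'n',n,'ex',ex,'ey',ey)
    # heights in lever & button areas
    for name,w in (('btn',(160,192,315,345)),('lev',(190,228,312,342))):
        S=P[w[0]:w[1],w[2]:w[3]].reshape(-1,3); h=(S-cen)@n; s=S[h>(.006 if name=='btn' else .02)]; L=(s-cen)
        print(name,len(s),np.c_[L@ex,L@ey,L@n].mean(0),np.percentile(np.c_[L@ex,L@ey,L@n],[2,98],axis=0),s.mean(0))
E
```

```text
plane [ 0.68939993 -0.08417335 -0.30747568] 34.78073462706601 yaw -6.961161721187547 0.961499493414387
((0.5596004128456116, -0.3111128807067871), (0.07373674213886261, 0.08775400370359421), 89.85295104980469)
center [ 0.56152661 -0.38198373  0.11179358] n [-0.56623247  0.06913503  0.82134106] ex [ 0.81528657 -0.09954367  0.57043743] ey [ 1.21196512e-01  9.92628533e-01 -6.93889390e-18]
btn 197 [0.00243556 0.02304988 0.01333118] [[-0.00883884  0.01420903  0.00656522]
 [ 0.00758178  0.03015278  0.01050393]] [ 0.55875731 -0.35842455  0.12413236]
lev 258 [ 0.01516682 -0.01036041  0.03001241] [[ 0.00825343 -0.02510003  0.02240124]
 [ 0.01726708  0.00157569  0.02944331]] [ 0.55564227 -0.39170262  0.14509572]
```

Emit:
{"api": "servo_tool", "payload": {
  "steps": [
    [-1,[0,0,0],0.141],
    [-1,[0,0,0],0.141],
    [-1,[0,0,0],0.141],
    [-1,[0,0,0],0.141],
    [-1,[0,0,0],0.141],
    [-1,[0,0,0],0.141],
    [-1,[0,0,0],0.141],
    [-1,[0,0,0],0.141],
    [-1,[0,0,0],0.141],
    [-1,[0,0,0],0.141],
    [-1,[0,0,0],0.141],
    [-1,[0,0,0],0.141]
  ]
}}

```text
clock: 2.6
ee_pos: [0.5524, -0.3526, 0.325]
tool_rot: [-3.135, 0.195, -0.0]
ft_force: [-0.5, -0.8, -0.4]
gripper_width: 0.0004
grip_force: 0.0
```

Emit:
{"api": "servo_tool", "payload": {
  "steps": [
    [-1,[0,0,4],0],
    [-1,[0,0,4],0],
    [-1,[0,0,4],0],
    [-1,[0,0,4],0],
    [-1,[0,0,2],0],
    [-1,[0,0,0],0],
    [-1,[0,0,0],0]
  ]
}}

```text
clock: 3.3
ee_pos: [0.5524, -0.3537, 0.1456]
tool_rot: [-3.136, 0.188, -0.001]
ft_force: [0.1, -0.7, 1.1]
gripper_width: 0.0001
grip_force: 0.0
```

Emit:
{"api": "servo_tool", "payload": {
  "steps": [
    [-1,[0,0.1,1.5],0],
    [-1,[0,0,0.5],0],
    [-1,[0,0,0],0],
    [-1,[0.15,0,0.2],0],
    [-1,[0.15,0,0.2],0],
    [-1,[0,0,0],0]
  ]
}}

```text
clock: 3.9
ee_pos: [0.5546, -0.3562, 0.1214]
tool_rot: [3.135, -0.19, 0.001]
ft_force: [-0.4, 0.2, 2.3]
gripper_width: 0.0003
grip_force: 1.1
```

Contact is just starting; keep pressing along the normal.

Emit:
{"api": "servo_tool", "payload": {
  "steps": [
    [-1,[0.1,0,0.15],0],
    [-1,[0.1,0,0.15],0],
    [-1,[0.1,0,0.15],0],
    [-1,[0,0,0],0]
  ]
}}

```text
clock: 4.3
ee_pos: [0.5577, -0.3565, 0.1167]
tool_rot: [3.135, -0.19, 0.001]
ft_force: [-0.4, 0.5, 4.3]
gripper_width: 0.0005
grip_force: 2.2
```

Emit:
{"api": "servo_tool", "payload": {
  "steps": [
    [-1,[0.05,0,0.15],0],
    [-1,[0.05,0,0.1],0],
    [-1,[0,0,0],0]
  ]
}}

```text
clock: 4.6
ee_pos: [0.5584, -0.3567, 0.1156]
tool_rot: [-3.136, 0.191, -0.001]
ft_force: [-4.9, 4.1, 13.9]
gripper_width: 0.0003
grip_force: 7.4
```

Emit:
{"api": "servo_tool", "payload": {
  "steps": [
    [-1,[-0.3,0,-0.5],0],
    [-1,[-1,0,-2],0],
    [-1,[-3,0,-3],0],
    [-1,[-4,0,-3],0],
    [-1,[-4,0,0],0],
    [-1,[0,0,0],0]
  ]
}}

```text
clock: 5.2
ee_pos: [0.4307, -0.3416, 0.1992]
tool_rot: [-3.134, 0.198, 0.004]
ft_force: [0.1, -0.5, 0.2]
gripper_width: 0.0006
grip_force: 0.0
```

```bash
python3 - <<'E'
from h import *
im,d,p,T=grab('wrist'); cv2.imwrite('pics/wbox2.png',im)
print(get_state()['ee_pos'])
P=cloud(p,T,d); cen=np.array([.5615,-.382,.1118]);n=np.array([-.566,.069,.821]);ex=np.array([.8153,-.0995,.5704]);ey=np.array([.1212,.9926,0])
L=np.stack([(P-cen)@ex,(P-cen)@ey,(P-cen)@n],-1)[d>0]
k=(abs(L[:,0])<.035)&(abs(L[:,1])<.035)&(L[:,2]>.02)&(L[:,2]<.04); print(k.sum(),L[k].mean(0) if k.any() else '',np.percentile(L[k],[3,97],axis=0) if k.any() else '')
E
```

```text
[ 0.4338809  -0.34135683  0.19913025]
1020 [-0.01406684 -0.01229307  0.02585101] [[-0.02054136 -0.02536843  0.02053607]
 [-0.0096573   0.00041862  0.02894218]]
```

Emit:
{"api": "servo_tool", "payload": {
  "steps": [
    [-1,[3,1.8,0],0],
    [-1,[3,1.9,1.4],0],
    [-1,[2,0,3],0],
    [-1,[0,0,3],0],
    [-1,[0,0,2],0],
    [-1,[0,0,0],0],
    [-1,[0,0,0],0]
  ]
}}

```text
clock: 5.95
ee_pos: [0.5119, -0.3877, 0.1048]
tool_rot: [-3.136, 0.189, 0.0]
ft_force: [0.6, -0.9, 0.3]
gripper_width: 0.0004
grip_force: 0.0
```

Emit:
{"api": "servo_tool", "payload": {
  "steps": [
    [-1,[0.5,0,0],0],
    [-1,[0.4,0,-0.1],0],
    [-1,[0.3,0,-0.3],0],
    [-1,[0.3,0,-0.4],0],
    [-1,[0,0,0],0]
  ]
}}

```text
clock: 6.45
ee_pos: [0.5233, -0.3901, 0.114]
tool_rot: [-3.135, 0.192, 0.008]
ft_force: [-11.1, 2.2, 5.4]
gripper_width: 0.0003
grip_force: 5.3
```

Emit:
{"api": "servo_tool", "payload": {
  "steps": [
    [-1,[0.3,0,-0.4],0],
    [-1,[0.4,0,-0.4],0],
    [-1,[0.4,0,-0.3],0],
    [-1,[0,0,0],0]
  ]
}}

```text
clock: 6.85
ee_pos: [0.5361, -0.3916, 0.125]
tool_rot: [3.135, -0.191, -0.002]
ft_force: [-5.6, 0.3, 1.9]
gripper_width: 0.0004
grip_force: 2.5
```

Emit:
{"api": "servo_tool", "payload": {
  "steps": [
    [-1,[0.4,0,-0.3],0],
    [-1,[0.4,0,-0.3],0],
    [-1,[0.4,0,-0.2],0],
    [-1,[0,0,0],0]
  ]
}}

```text
clock: 7.25
ee_pos: [0.5458, -0.3923, 0.1311]
tool_rot: [-3.134, 0.192, 0.01]
ft_force: [-10.2, 0.5, -2.1]
gripper_width: 0.0004
grip_force: 5.1
```

Emit:
{"api": "servo_tool", "payload": {
  "steps": [
    [-1,[0.4,0,-0.1],0],
    [-1,[0.3,0,0],0],
    [-1,[0.2,0,0],0],
    [-1,[0,0,0],0]
  ]
}}

```text
clock: 7.65
ee_pos: [0.5463, -0.3925, 0.131]
tool_rot: [-3.128, 0.196, 0.034]
ft_force: [-30.7, 8.4, 10.6]
gripper_width: 0.0004
grip_force: 16.1
```

Emit:
{"api": "servo_tool", "payload": {
  "steps": [
    [-1,[-1.2,0,0],0],
    [-1,[-2,0,-2],0],
    [-1,[-3,0,-3],0],
    [-1,[-4,0,-3],0],
    [-1,[-2,-3,0],0],
    [-1,[0,0,0],0]
  ]
}}

```text
clock: 8.25
ee_pos: [0.4403, -0.3465, 0.2148]
tool_rot: [-3.134, 0.189, -0.005]
ft_force: [1.4, -0.1, 0.2]
gripper_width: 0.0003
grip_force: 0.0
```

```bash
python3 - <<'E'
from h import *
im,d,p,T=grab('wrist')
print(get_state()['ee_pos'])
P=cloud(p,T,d); cen=np.array([.5615,-.382,.1118]);n=np.array([-.566,.069,.821]);ex=np.array([.8153,-.0995,.5704]);ey=np.array([.1212,.9926,0])
L=np.stack([(P-cen)@ex,(P-cen)@ey,(P-cen)@n],-1)[d>0]
k=(abs(L[:,0])<.035)&(abs(L[:,1])<.035)&(L[:,2]>.02)&(L[:,2]<.04); print(k.sum(),L[k].mean(0) if k.any() else '',np.percentile(L[k],[3,97],axis=0) if k.any() else '')
E
```

```text
[ 0.4417653  -0.34780224  0.2146138 ]
835 [ 0.01267506 -0.01247162  0.02723394] [[ 0.00799851 -0.02566662  0.02454872]
 [ 0.01658373  0.00047341  0.02929021]]
```

Emit:
{"api": "servo_tool", "payload": {
  "steps": [
    [1,[0,0,-4],-0.141],
    [1,[0,-1,-4],-0.141],
    [1,[0,-2,-4],-0.141],
    [1,[0,-2,0],-0.141],
    [1,[0,-2,0],-0.141],
    [1,[0,-2,0],-0.141],
    [1,[0,-2,0],-0.141],
    [1,[0,-2,0],-0.141],
    [1,[1,0,0],-0.141],
    [1,[3,0,0],-0.141],
    [1,[3,0,0],-0.141],
    [1,[3,0,0],-0.141]
  ]
}}

```text
clock: 9.5
ee_pos: [0.4158, -0.1423, 0.334]
tool_rot: [2.213, 2.226, 0.003]
ft_force: [0.1, 0.4, 0.1]
gripper_width: 0.088
grip_force: 0.0
```

```bash
python3 - <<'E'
from h import *
print(get_state()['ee_pos'])
im,d,p,T=grab('wrist');cv2.imwrite('pics/wturn.png',im)
print(proj(p,T,[[.464,-.125,.06],[.464,0,.004]]))
E
```

```text
[ 0.41577381 -0.14230434  0.33401031]
[[358.14295483 147.07069417]
 [356.43824737  47.25114598]]
```

View pics/wturn.png

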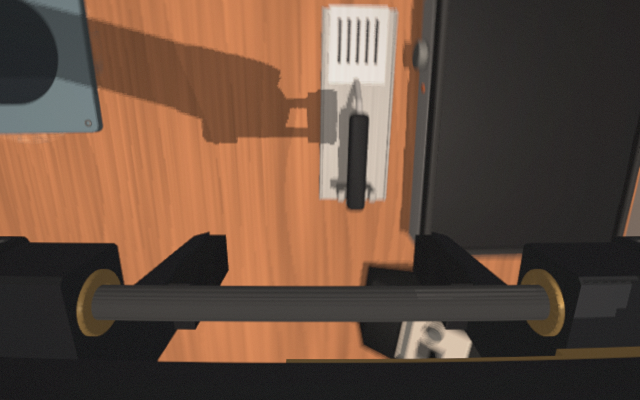

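```bash
python3 - <<'E'
from h import *
f=np.load('last_wrist.npz');im,d,T=f['im'],f['d'],f['T'];p=camera_params('wrist');P=cloud(p,T,d)
win=np.zeros(d.shape,bool);win[0:215,310:405]=1
hd=win&(im.max(2)<60)&(P[...,2]>.05)&(P[...,2]<.075)
Q=P[hd];print('handle',len(Q),cv2.minAreaRect(np.float32(Q[:,:2]*1000)),np.median(Q[:,2]))
ys,xs=np.nonzero(hd)
c,_=np.linalg.eigh(np.cov(Q[:,:2].T));m=Q[:,:2].mean(0);v=np.linalg.eigh(np.cov(Q[:,:2].T))[1][:,1];v*=np.sign(v[1]);s=(Q[:,:2]-m)@v
print('axis',v,'ends',m+v*s.min(),m+v*s.max(),s.max()-s.min())
# rest: light pixels low
hsv=cv2.cvtColor(im,cv2.COLOR_BGR2HSV)
rm=(win&(hsv[...,1]<40)&(im.max(2)>90)).astype(np.uint8)
ctr=max(cv2.findContours(rm,0,2)[0],key=cv2.contourArea)[:,0]
print('rest',cv2.minAreaRect(np.float32(onz(p,T,ctr,.004)[:,:2]*1000)), ctr.min(0),ctr.max(0))
bm=win&(im.min(2)>200);ys,xs=np.nonzero(bm);print('blade bright',xs.min(),xs.max(),ys.min(),ys.max(), cv2.minAreaRect(np.float32(onz(p,T,np.c_[xs,ys],.006)[:,:2]*1000)))
E
```

```text
handle 1660 ((462.5047912597656, -144.29296875), (23.34095001220703, 116.53500366210938), 0.6544148921966553) 0.06553162229452658
axis [0.01117944 0.99993751] ends [ 0.46140326 -0.20249466] [ 0.46270644 -0.08593285] 0.11656910083957256
rest ((465.40509033203125, -79.16461181640625), (255.6028289794922, 96.1368179321289), 89.4281234741211) [320   7] [395 199]
blade bright 328 387 7 83 ((464.6186218261719, 1.0565757751464844), (93.42884063720703, 75.34483337402344), 89.8051986694336)
```

Emit:
{"api": "servo_tool", "payload": {
  "steps": [
    [1,[0.8,2.4,3],0.016],
    [1,[1,2.3,3],0],
    [1,[0,0,4],0],
    [1,[0,0,4],0],
    [1,[0,0,4],0],
    [1,[0,0,4],0],
    [1,[0,0,3],0],
    [1,[0,0,0],0],
    [1,[0,0,0],0]
  ]
}}

```text
clock: 10.45
ee_pos: [0.4618, -0.1259, 0.0835]
tool_rot: [2.239, 2.203, 0.001]
ft_force: [-0.5, 0.3, -0.1]
gripper_width: 0.0881
grip_force: 0.0
```

Emit:
{"api": "servo_tool", "payload": {
  "squeeze": 50,
  "steps": [
    [1,[0.2,0.15,2],-0.006],
    [1,[0,0,2],0],
    [1,[0,0,0.6],0],
    [1,[0,0,0],0],
    [-1,[0,0,0],0],
    [-1,[0,0,0],0],
    [-1,[0,0,0],0],
    [-1,[0,0,0],0],
    [-1,[0,0,0],0]
  ]
}}

```text
clock: 11.35
ee_pos: [0.4619, -0.1236, 0.0372]
tool_rot: [2.232, 2.21, 0.0]
ft_force: [0.3, 0.4, -0.5]
gripper_width: 0.0506
grip_force: 0.0
```

Emit:
{"api": "servo_tool", "payload": {
  "steps": [
    [-1,[0,0,0],0],
    [-1,[0,0,0],0],
    [-1,[0,0,0],0],
    [-1,[0,0,0],0]
  ]
}}

```text
clock: 11.75
ee_pos: [0.4619, -0.1236, 0.0369]
tool_rot: [2.232, 2.21, -0.0]
ft_force: [-1.1, -0.0, 0.3]
gripper_width: 0.0237
grip_force: 49.9
```

Emit:
{"api": "servo_tool", "payload": {
  "steps": [
    [-1,[0,0,-1],0],
    [-1,[0,0,-3],0],
    [-1,[0,0,-4],0],
    [-1,[0,0,-4],0],
    [-1,[0,0,-4],0],
    [-1,[0,0,0],0],
    [-1,[0,0,0],0]
  ]
}}

```text
clock: 12.45
ee_pos: [0.4619, -0.1236, 0.1977]
tool_rot: [2.231, 2.21, 0.002]
ft_force: [-0.2, -0.4, -2.9]
gripper_width: 0.023
grip_force: 49.9
```

```bash
cat > scan.py <<'E'
from h import *
def patties(n):
    im,d,p,T=grab(n); P=cloud(p,T,d); hsv=cv2.cvtColor(im,cv2.COLOR_BGR2HSV)
    m=((hsv[...,2]<130)&((hsv[...,0]<12)|(hsv[...,0]>170))&(hsv[...,1]>70)&(P[...,2]<.13)&(P[...,2]>.008)&(P[...,0]>.42)&(P[...,0]<.85)&(P[...,1]>-.3)&(P[...,1]<.48)).astype(np.uint8)
    m=cv2.morphologyEx(m,cv2.MORPH_OPEN,np.ones((3,3)));m=cv2.morphologyEx(m,cv2.MORPH_CLOSE,np.ones((5,5)))
    out=[]
    for c in cv2.findContours(m,0,1)[0]:
        if cv2.contourArea(c)<80: continue
        mm=cv2.drawContours(np.zeros_like(m),[c],-1,1,-1); z=np.median(P[...,2][mm>0])
        q=onz(p,T,c[:,0],z)[:,:2]; (x,y),r=cv2.minEnclosingCircle(np.float32(q)); e=cv2.fitEllipse(np.float32(q*1000))
        out.append([x,y,z,r]); print(n,'patty circ',np.round([x,y,z,r],4),'ell',np.round(e[0],1),np.round(e[1],1))
    return im,d,p,T,P,out
E
python3 - <<'E'
from scan import *
print(get_state()['ee_pos'],get_state()['ft_force'],get_state()['ft_torque'])
for n in ('scene','side'):
    im,d,p,T,P,o=patties(n)
    k=(d>0)&(P[...,2]>.009)&(P[...,2]<.03)&(P[...,0]>.45)&(P[...,0]<.85)&(P[...,1]>.085)&(P[...,1]<.46)
    print('tray',cv2.minAreaRect(np.float32(P[k][:,:2]*1000)))
    k=(d>0)&(P[...,2]>.074)&(P[...,2]<.084)&(P[...,0]>.52)&(P[...,0]<.85)&(P[...,1]>-.3)&(P[...,1]<.08)
    print('gridd',cv2.minAreaRect(np.float32(P[k][:,:2]*1000)))
E
```

```text
[ 0.46187772 -0.12356918  0.19771629] [-0.19079014 -0.36258349 -2.90757848] [-0.11568597  0.04949883  0.0022137 ]
scene patty circ [0.673  0.2756 0.0187 0.1475] ell [672.9 271. ] [ 91.9 293.4]
tray ((624.068359375, 266.94805908203125), (246.6045379638672, 317.9903564453125), 12.767083168029785)
gridd ((683.0186767578125, -107.93939208984375), (271.5782775878906, 332.92510986328125), 0.010457281954586506)
side patty circ [0.6688 0.2863 0.0176 0.1462] ell [665.4 289.8] [ 91.3 309.2]
tray ((624.6139526367188, 272.195556640625), (246.41290283203125, 317.90814208984375), 12.753652572631836)
gridd ((681.6990356445312, -101.8233642578125), (332.6814880371094, 269.52386474609375), 89.95693969726562)
```

Emit:
{"api": "servo_tool", "payload": {
  "steps": [
    [-1,[3,0,-3],0],
    [-1,[4,0.5,-3],0],
    [-1,[4.5,0.5,-3],0],
    [-1,[4.5,0.5,-3],0],
    [-1,[4.5,0.5,-3],0],
    [-1,[4.5,0.5,0],0],
    [-1,[4.5,0.5,0],0],
    [-1,[4.5,0.5,0],0],
    [-1,[4.5,0.5,0],0],
    [-1,[4.5,0.5,0],0],
    [-1,[3,0.5,0],0],
    [-1,[0,0,0],0]
  ]
}}

```text
clock: 13.75
ee_pos: [0.5128, 0.33, 0.3364]
tool_rot: [-2.222, -2.215, 0.006]
ft_force: [-0.4, 0.3, -1.5]
gripper_width: 0.0235
grip_force: 49.9
```

```bash
python3 - <<'E'
from scan import *
print(get_state()['ee_pos'])
im,d,p,T,P,o=patties('wrist');cv2.imwrite('pics/wtray.png',im)
E
```

```text
[0.51284644 0.32999699 0.33644548]
wrist patty circ [0.6975 0.2036 0.0196 0.0391] ell [697.7 213.5] [28.3 84. ]
wrist patty circ [0.6578 0.2789 0.0198 0.0445] ell [657.9 279.5] [83.4 88.2]
wrist patty circ [0.6404 0.3779 0.0201 0.0437] ell [637.7 379.2] [80.  81.7]
```

View pics/wtray.png

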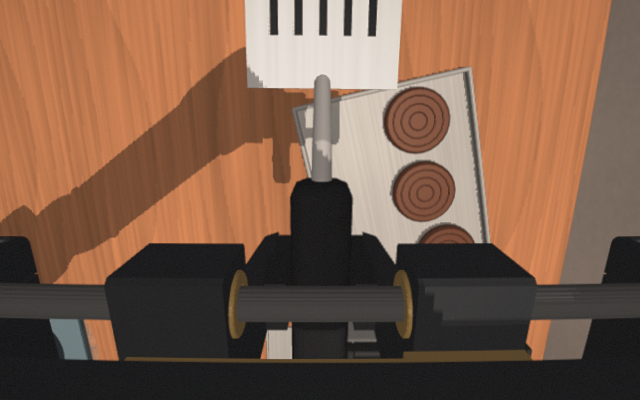

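```bash
python3 - <<'E'
from h import *
f=np.load('last_wrist.npz');im,d,T=f['im'],f['d'],f['T'];p=camera_params('wrist')
q=onz(p,T,[[470,68],[294,107],[487,240]],.015)[:,:2];print(q)
v=q[0]-q[1];print(np.linalg.norm(v),np.degrees(np.arctan2(v[1],v[0])));w=q[0]-q[2];print(np.degrees(np.arctan2(-w[0],w[1])))
a=np.radians(12.8);ex=np.array([np.cos(a),np.sin(a)]);ey=np.array([-ex[1],ex[0]])
c=(q[0]+q[1])/2-.155*ey;print('tray c',c, q[0]-.12*ex-.155*ey)
for n,P in dict(A=[.6393,.3785],B=[.6578,.279],C=[.6975,.195]).items():
    r=np.array(P)-c;print(n,r@ex,r@ey)
E
```

```text
[[0.70898844 0.44568126]
 [0.47629645 0.39568341]
 [0.76108972 0.20301698]]
0.2380028280116949 12.126599903712025
12.117733306970853
tray c [0.62698246 0.26953419] [0.62631053 0.26794729]
A 0.03615265074180739 0.10352901163429794
B 0.032148838283323385 0.0024030036749342547
C 0.052252193849218954 -0.08830501744222592
```

```bash
cat > blade.py <<'E'
from h import *
def blade(verbose=1):
    f=np.load('last_wrist.npz');im,d,T=f['im'],f['d'],f['T'];p=camera_params('wrist');P=cloud(p,T,d);Tp=T@np.linalg.inv(np.array(p['hand_eye']))
    k=(d>0)&(im.min(2)>150);k[110:]=0;L=(P[k]-Tp[:3,3])@Tp[:3,:3]
    L=L[(abs(L[:,1])<.05)&(L[:,0]>.04)&(L[:,2]<.1)]
    A=np.c_[L[:,:2],np.ones(len(L))];c=np.linalg.lstsq(A,L[:,2],rcond=None)[0]
    for _ in range(3):
        kk=abs(A@c-L[:,2])<.003; c=np.linalg.lstsq(A[kk],L[kk,2],rcond=None)[0]
    print('blade pitch down deg',np.degrees(np.arctan(c[0])),'roll',np.degrees(np.arctan(c[1])),'z below TCP at +0.1246',c@[.1246,0,1],'at .17',c@[.172,0,1],L[kk].min(0),L[kk].max(0),kk.sum())
if __name__=='__main__': blade()
E
python3 blade.py
```

```text
blade pitch down deg 1.0952521222257552 roll -0.008190627426623643 z below TCP at +0.1246 0.03335061375390767 at .17 0.03425681095394191 [ 0.07420166 -0.03690838  0.02948581] [0.1160905  0.03955761 0.03578468] 11643
```

Emit:
{"api": "servo_tool", "payload": {
  "steps": [
    [-1,[0,0,0],0.135],
    [-1,[0,0,0],0.135],
    [-1,[0,0,0],0.135],
    [-1,[0,0,0],0.135],
    [-1,[0,0,0],0.135],
    [-1,[0,0,0],0.135],
    [-1,[0,0,0],0.135],
    [-1,[0,0,0],0.135],
    [-1,[0,0,0],0.135],
    [-1,[0,0,0],0.135],
    [-1,[0,0,0],0],
    [-1,[0,0,0],0]
  ]
}}

```text
clock: 15.0
ee_pos: [0.5149, 0.3238, 0.3388]
tool_rot: [3.123, 0.334, -0.002]
ft_force: [0.2, -0.1, -2.0]
gripper_width: 0.0234
grip_force: 49.9
```

```bash
cat > tf.py <<'E'
from h import *
C=np.array([.6265,.269]);A0=np.radians(12.4);EX=np.array([np.cos(A0),np.sin(A0)]);EY=np.array([-EX[1],EX[0]])
def tray(P): r=np.asarray(P)[:2]-C; return np.array([r@EX,r@EY])
def rel():
    T=pose();print('tool in tray',np.round(tray(T[:3,3]),4),'z',T[2,3].round(4),'yaw',np.degrees(np.arctan2(T[1,0],T[0,0])).round(2),'F',get_state()['ft_force'].round(1))
def delta(x,y):  # cm move in tool axes to world x,y
    T=pose(); print('to tool cm',np.round(100*T[:2,:2].T@(np.array([x,y])-T[:2,3]),2))
E
python3 - <<'E'
from tf import *
from scan import *
from blade import blade
rel()
im,d,p,T,P,o=patties('wrist');blade()
for n in ('scene','side'): patties(n)
for q in o: print(tray(q))
E
```

```text
tool in tray [-0.0972  0.0775] z 0.3388 yaw 12.21 F [ 0.2 -0.1 -2. ]
wrist patty circ [0.665  0.2474 0.0199 0.0276] ell [666.  243.7] [13.4 58.3]
wrist patty circ [0.6993 0.1849 0.02   0.0448] ell [699.4 185. ] [86.1 88.2]
blade pitch down deg 1.0339210028880472 roll -0.060812197510665786 z below TCP at +0.1246 0.0331691624516269 at .17 0.03402460374563056 [ 0.07525481 -0.03624799  0.0294488 ] [0.11694016 0.04064057 0.03574236] 11739
scene patty circ [0.6735 0.2755 0.0186 0.1462] ell [671.3 273.7] [ 90.9 306.9]
side patty circ [0.6668 0.3131 0.0174 0.1195] ell [657.9 313.3] [ 91.3 247. ]
[ 0.03291875 -0.02937296]
[ 0.05300196 -0.09774484]
```

Emit:
{"api": "servo_tool", "payload": {
  "steps": [
    [-1,[-3,-1,2],0],
    [-1,[-4,-1.2,4],0],
    [-1,[-1.9,-0.5,4],0],
    [-1,[0,0,4],0],
    [-1,[0,0,4],0],
    [-1,[0,0,4],0],
    [-1,[0,0,3],0],
    [-1,[0,0,0],0],
    [-1,[0,0,0],0]
  ]
}}

```text
clock: 16.05
ee_pos: [0.4284, 0.3324, 0.0956]
tool_rot: [3.124, 0.332, -0.0]
ft_force: [-0.1, -0.0, -1.1]
gripper_width: 0.0234
grip_force: 49.9
```

```bash
python3 - <<'E'
from tf import *
from blade import blade
rel()
im,d,p,T=grab('wrist');blade();cv2.imwrite('pics/w2.png',im)
s,d,p,T=grab('scene');g,_,_,_=grab('side')
cv2.imwrite('pics/s2.png',np.hstack([cv2.resize(s[120:260,280:440],None,fx=2.4,fy=2.4),cv2.resize(g[200:340,220:380],None,fx=2.4,fy=2.4)]))
E
```

```text
tool in tray [-0.1799  0.1045] z 0.0956 yaw 12.12 F [-0.1 -0.  -1.1]
blade pitch down deg 0.9296763649389956 roll -0.05228545687804608 z below TCP at +0.1246 0.033003914450331746 at .17 0.03377309025654256 [ 0.07522031 -0.03609433  0.02982923] [0.1170611  0.04072724 0.03518573] 11825
```

View pics/s2.png

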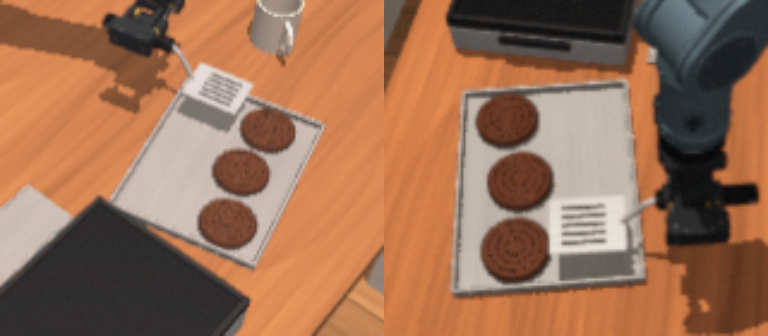

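Emit:
{"api": "servo_tool", "payload": {
  "steps": [
    [-1,[-0.6,0,2],0],
    [-1,[0,0,2],0],
    [-1,[0,0,1.3],0],
    [-1,[0,0,0.3],0],
    [-1,[0,0,0.2],0],
    [-1,[0,0,0],0]
  ]
}}

```text
clock: 16.8
ee_pos: [0.4229, 0.3315, 0.0378]
tool_rot: [-3.123, -0.33, -0.002]
ft_force: [0.9, -0.4, -1.2]
gripper_width: 0.0234
grip_force: 49.9
```

Emit:
{"api": "servo_tool", "payload": {
  "steps": [
    [-1,[0,0,0.15],0],
    [-1,[0,0,0],0],
    [-1,[0,0,0],0]
  ]
}}

```text
clock: 17.1
ee_pos: [0.4228, 0.3316, 0.0362]
tool_rot: [-3.123, -0.331, -0.002]
ft_force: [-0.1, 0.7, 1.7]
gripper_width: 0.0233
grip_force: 49.9
```

Emit:
{"api": "servo_tool", "payload": {
  "steps": [
    [-1,[1,0,0],0],
    [-1,[1,0,0],0],
    [-1,[1,0,0],0],
    [-1,[1,0,0],0],
    [-1,[1,0,0],0],
    [-1,[1,0,0],0],
    [-1,[0,0,0],0]
  ]
}}

```text
clock: 17.8
ee_pos: [0.4834, 0.344, 0.0358]
tool_rot: [-3.123, -0.329, -0.005]
ft_force: [1.5, 0.5, 1.8]
gripper_width: 0.0235
grip_force: 49.9
```

Emit:
{"api": "servo_tool", "payload": {
  "steps": [
    [-1,[1,0,0],0],
    [-1,[1,0,0],0],
    [-1,[1,0,0],0],
    [-1,[1,0,0],0],
    [-1,[1,0,0],0],
    [-1,[0,0,0],0]
  ]
}}

```text
clock: 18.4
ee_pos: [0.5315, 0.3544, 0.0358]
tool_rot: [-3.124, -0.33, -0.003]
ft_force: [2.0, 0.4, 3.5]
gripper_width: 0.0233
grip_force: 49.9
```

```bash
python3 - <<'E'
from scan import *
from tf import *
rel()
for n in ('side','wrist'):
  o=patties(n)
  for q in o[5]: print(tray(q))
g=o[0];cv2.imwrite('pics/w3.png',g)
s=np.load('last_side.npz')['im'];cv2.imwrite('pics/s3.png',np.hstack([cv2.resize(g,None,fx=.6,fy=.6),cv2.resize(s[200:340,220:380],(274,240))]))
E
```

```text
tool in tray [-0.0745  0.1038] z 0.0358 yaw 12.05 F [2.  0.4 3.5]
side patty circ [0.6846 0.2877 0.0185 0.1433] ell [678.9 289.9] [110.6 277.8]
[0.06072898 0.00579357]
wrist patty circ [0.6569 0.2809 0.02   0.0446] ell [642.4 277.6] [50.5 94.6]
wrist patty circ [0.6402 0.3752 0.0217 0.0305] ell [635.  373.8] [14.  62.8]
[0.03223274 0.00507135]
[0.03621741 0.10078676]
```

View pics/s3.png

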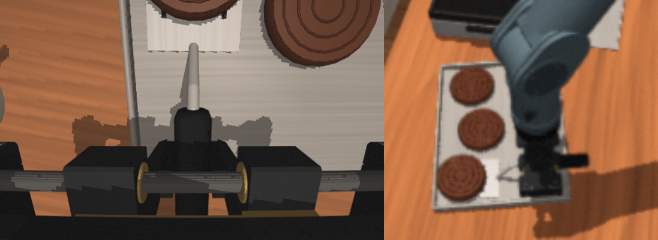

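Emit:
{"api": "servo_tool", "payload": {
  "steps": [
    [-1,[0.6,0,0],0],
    [-1,[0.6,0,0],0],
    [-1,[0.4,0,0],0],
    [-1,[0.2,0,0],0],
    [-1,[0,0,0],0]
  ]
}}

```text
clock: 19.0
ee_pos: [0.5468, 0.3579, 0.0355]
tool_rot: [3.124, 0.331, -0.002]
ft_force: [-0.8, 0.2, 4.6]
gripper_width: 0.0234
grip_force: 49.9
```

Emit:
{"api": "servo_tool", "payload": {
  "steps": [
    [-1,[0.3,0,0],0],
    [-1,[0,0,0],0],
    [-1,[-0.1,0,-0.5],0],
    [-1,[-0.2,0,-1],0],
    [-1,[0,0,-1.5],0],
    [-1,[0,0,-2],0],
    [-1,[0,0,-1.5],0],
    [-1,[0,0,0],0]
  ]
}}

```text
clock: 19.8
ee_pos: [0.549, 0.3588, 0.1035]
tool_rot: [-3.122, -0.33, -0.007]
ft_force: [-0.5, -0.0, -2.6]
gripper_width: 0.0236
grip_force: 50.0
```

```bash
python3 - <<'E'
from scan import *
from tf import *
from blade import blade
rel()
im,d,p,T,P,o=patties('wrist');cv2.imwrite('pics/w4.png',im);blade()
Tp=pose()
for q in o: print((np.array(q[:3])-Tp[:3,3])@Tp[:3,:3])
s,*_=grab('side');c,*_=grab('scene');cv2.imwrite('pics/s4.png',np.hstack([cv2.resize(im,None,fx=.5,fy=.5),cv2.resize(s[200:340,220:380],(229,200)),cv2.resize(c[100:240,300:460],(229,200))]))
E
```

```text
tool in tray [-0.0564  0.1043] z 0.1035 yaw 12.07 F [-0.5 -0.  -2.6]
wrist patty circ [0.6887 0.1956 0.0198 0.0428] ell [687.6 199. ] [59.3 78.2]
wrist patty circ [0.659  0.2806 0.02   0.0445] ell [658.4 280.3] [85.6 87.8]
wrist patty circ [0.6585 0.3795 0.0859 0.0413] ell [646.7 377.1] [33.1 86.2]
blade pitch down deg 1.7117062708595516 roll -0.025871098057945692 z below TCP at +0.1246 0.03465457502285445 at .17 0.036071067205218216 [ 0.07469334 -0.03622675  0.03128096] [0.0994253  0.04030283 0.03584483] 3213
[0.10331786 0.18856684 0.0821765 ]
[0.09212268 0.0991926  0.0820423 ]
[0.11240169 0.00230068 0.01625686]
```

View pics/s4.png

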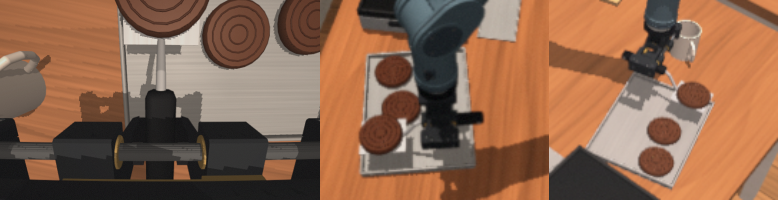

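Emit:
{"api": "servo_tool", "payload": {
  "steps": [
    [-1,[0,0,-0.5],0.02],
    [-1,[0,0,-1],0.03],
    [-1,[0,0.5,-1.5],0.03],
    [-1,[0,1,-1.5],0.03],
    [-1,[0,1.5,-1.5],0.03],
    [-1,[0,2,-1],0.03],
    [-1,[0,2.3,-0.5],0.03],
    [-1,[0,2.5,0],0.01],
    [-1,[0,2.5,0],0],
    [-1,[0,2.5,0],0],
    [-1,[0,2.5,0],0],
    [-1,[0,2.5,0],0]
  ]
}}

```text
clock: 21.15
ee_pos: [0.553, 0.1566, 0.1755]
tool_rot: [3.141, -0.004, -0.001]
ft_force: [0.3, -0.8, -4.1]
gripper_width: 0.0235
grip_force: 50.0
```

Emit:
{"api": "servo_tool", "payload": {
  "steps": [
    [-1,[0,2.5,0],0],
    [-1,[0,2.5,0],0],
    [-1,[0,2.5,0],0],
    [-1,[0,2,0],0],
    [-1,[0,1.5,0],0],
    [-1,[0,1,0],0],
    [-1,[0,0.5,0],0],
    [-1,[0,0,0],0],
    [-1,[0,0,0],0]
  ]
}}

```text
clock: 22.05
ee_pos: [0.5537, 0.0361, 0.1755]
tool_rot: [-3.141, -0.003, 0.0]
ft_force: [-0.5, 1.0, -3.1]
gripper_width: 0.0236
grip_force: 50.0
```

```bash
python3 - <<'E'
from scan import *
from tf import *
from blade import blade
rel(); print(get_state()['ee_pos'])
im,d,p,T,P,o=patties('wrist');blade()
Tp=pose()
for q in o: print((np.array(q[:3])-Tp[:3,3])@Tp[:3,:3])
k=(d>0)&(abs(P[...,2]-.07)<.006)&(P[...,0]>.56)&(P[...,0]<.6);print('plate z',np.median(P[k][:,2]),k.sum())
E
```

```text
tool in tray [-0.1211 -0.2118] z 0.1755 yaw 0.11 F [-0.5  1.  -3.1]
[0.55372698 0.03612336 0.17553263]
wrist patty circ [0.6588 0.2728 0.0201 0.0462] ell [659.  271.7] [86.9 89.2]
wrist patty circ [0.6988 0.1794 0.02   0.0447] ell [685.8 180.9] [49.7 84.7]
blade pitch down deg 1.6505092328812547 roll -0.04244047203825078 z below TCP at +0.1246 0.034355887795440986 at .17 0.03572170890669477 [ 0.07531653 -0.03681397  0.03008908] [0.10069882 0.03998337 0.03552121] 3366
[ 0.10562005 -0.23610815  0.15555176]
[ 0.14535499 -0.14260052  0.15557783]
plate z 0.07004496613552563 16263
```

Emit:
{"api": "servo_tool", "payload": {
  "steps": [
    [-1,[-0.4,0.7,0],0],
    [-1,[-0.8,1.2,0],0],
    [-1,[-0.8,1.1,1],0],
    [-1,[-0.4,0.7,1.5],0],
    [-1,[0,0,1.5],0],
    [-1,[0,0,1],0],
    [-1,[0,0,0.6],0],
    [-1,[0,0,0.4],0],
    [-1,[0,0,0],0],
    [-1,[0,0,0],0]
  ]
}}

```text
clock: 23.1
ee_pos: [0.5301, -0.0018, 0.1159]
tool_rot: [3.142, 0.002, 0.001]
ft_force: [-0.6, -0.2, -2.7]
gripper_width: 0.0236
grip_force: 50.0
```

```bash
python3 - <<'E'
from scan import *
from tf import *
rel(); print(get_state()['ee_pos'])
im,d,p,T,P,o=patties('wrist')
k=(d>0)&(P[...,2]>.0745)&(P[...,2]<.085)&(im.max(2)<90)&(P[...,0]>.53)&(P[...,1]<.075)
Q=P[k];print(k.sum(),Q.min(0),Q.max(0))
k1=k&(P[...,0]>.59);print('side rim y',np.percentile(P[k1&(P[...,1]>.03)][:,1],[2,50,98]))
k1=k&(P[...,1]<.02)&(P[...,0]<.57);print('near rim x',np.percentile(P[k1][:,0],[2,50,98]))
cv2.imwrite('pics/w5.png',im)
E
```

```text
tool in tray [-0.1523 -0.2438] z 0.1159 yaw 0.05 F [-0.6 -0.2 -2.7]
[ 0.53012387 -0.0018389   0.11588314]
wrist patty circ [ 0.6368 -0.0314  0.0987  0.0075] ell [637.4 -31.6] [ 2.4 15.5]
wrist patty circ [ 0.6384 -0.0169  0.0986  0.0069] ell [638.2 -17.1] [ 2.6 14.4]
wrist patty circ [0.6377 0.0062 0.0987 0.0101] ell [637.5   6.2] [ 4.5 17.7]
wrist patty circ [0.6329 0.0067 0.0989 0.022 ] ell [639.7   2.4] [31.8 48.7]
wrist patty circ [ 0.643  -0.0039  0.0959  0.0422] ell [658.7  -4.1] [87.1 91.2]
wrist patty circ [0.6677 0.1796 0.0172 0.0323] ell [665.  179.4] [18.1 55.5]
9023 [ 0.54917204 -0.18955704  0.07450126] [0.64939613 0.05905936 0.08263246]
side rim y [0.0487714  0.05281944 0.05783341]
near rim x [0.55002591 0.5548931  0.55890127]
```

View pics/w5.png

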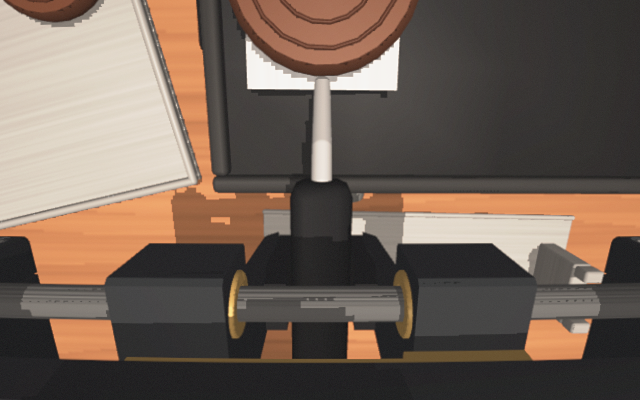

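Emit:
{"api": "servo_tool", "payload": {
  "steps": [
    [-1,[0,0.2,0.4],0],
    [-1,[0,0,0.4],0],
    [-1,[0,0,0.2],0],
    [-1,[0,0,0],0]
  ]
}}

```text
clock: 23.55
ee_pos: [0.5297, -0.0039, 0.1053]
tool_rot: [3.142, 0.001, -0.0]
ft_force: [-0.8, -1.1, -1.8]
gripper_width: 0.0235
grip_force: 50.0
```

Nearly down. Lower slightly and loosen the grip.

Emit:
{"api": "servo_tool", "payload": {
  "steps": [
    [-1,[0,0,0.15],0],
    [-1,[0,0,0],0]
  ]
}}

```text
clock: 23.75
ee_pos: [0.53, -0.0038, 0.1041]
tool_rot: [-3.142, -0.001, -0.001]
ft_force: [0.5, 0.6, -1.7]
gripper_width: 0.0232
grip_force: 50.0
```

Emit:
{"api": "servo_tool", "payload": {
  "squeeze": 6,
  "steps": [
    [-1,[0,0,0],0],
    [-1,[0,0,0],0],
    [-1,[0,0,-0.5],0],
    [-1,[0,0,-0.5],0],
    [-1,[0,0,0],0]
  ]
}}

```text
clock: 24.25
ee_pos: [0.5303, -0.0039, 0.115]
tool_rot: [-3.141, -0.001, -0.002]
ft_force: [-0.5, 0.5, -1.8]
gripper_width: 0.0239
grip_force: 6.0
```

```bash
python3 - <<'E'
from tf import *
from blade import blade
grab('wrist');blade()
E
```

```text
blade pitch down deg 4.428077406920336 roll 0.0612375946260472 z below TCP at +0.1246 0.04028957587415286 at .17 0.043960173557224876 [ 0.07347088 -0.0374016   0.03373195] [0.09819244 0.03894548 0.04005435] 3382
```

Emit:
{"api": "servo_tool", "payload": {
  "steps": [
    [-1,[0.2,0,-0.5],0],
    [-1,[0.2,0,-0.5],0],
    [-1,[0.2,0,-0.5],0],
    [-1,[0.2,0,-0.5],0],
    [-1,[0.2,0,-0.5],0],
    [-1,[0.2,0,-0.5],0],
    [-1,[0,0,0],0]
  ]
}}

```text
clock: 25.0
ee_pos: [0.5425, -0.0039, 0.1449]
tool_rot: [-3.141, -0.001, -0.002]
ft_force: [0.3, 0.7, -1.3]
gripper_width: 0.024
grip_force: 6.0
```

```bash
python3 - <<'E'
from scan import *
from tf import *
from blade import blade
rel()
o=patties('wrist')[5];blade();cv2.imwrite('pics/w6.png',np.load('last_wrist.npz')['im'])
E
```

```text
tool in tray [-0.1406 -0.2485] z 0.1449 yaw 0.05 F [ 0.3  0.7 -1.3]
wrist patty circ [0.6534 0.2478 0.0162 0.0358] ell [651.9 240.4] [22.3 68.3]
wrist patty circ [ 0.6453 -0.0279  0.1029  0.0196] ell [647.6 -22.9] [24.5 40.8]
wrist patty circ [ 0.6544 -0.0115  0.1003  0.0102] ell [654.9 -10.5] [10.9 17.8]
wrist patty circ [0.6549 0.0026 0.1003 0.009 ] ell [655.1   2.3] [ 8.8 15.6]
wrist patty circ [ 0.6565 -0.0047  0.1024  0.0237] ell [656.6  -4.8] [39.3 44.9]
wrist patty circ [0.6441 0.0158 0.1035 0.022 ] ell [648.6   7.8] [34.1 47.8]
wrist patty circ [ 0.6526 -0.0049  0.1036  0.0428] ell [654.9  -4.9] [78.8 82.5]
wrist patty circ [0.6872 0.1832 0.0205 0.02  ] ell [688.2 182.7] [20.9 36. ]
wrist patty circ [0.6873 0.1787 0.0189 0.0434] ell [682.8 180.1] [46.9 72.9]
blade pitch down deg 14.718671224312324 roll -0.0005196892323311207 z below TCP at +0.1246 0.06528028379956029 at .17 0.07773195196954139 [ 0.06536242 -0.03736588  0.04731965] [0.08870068 0.0389964  0.05719578] 2496
```

Emit:
{"api": "servo_tool", "payload": {
  "steps": [
    [-1,[0.2,0,-0.5],0],
    [-1,[0.2,0,-0.4],0],
    [-1,[0.2,0,-0.4],0],
    [-1,[0.2,0,-0.4],0],
    [-1,[0.2,0,-0.4],0],
    [-1,[0,0,0],0],
    [-1,[0,0,0],0]
  ]
}}

```text
clock: 25.75
ee_pos: [0.5519, -0.0039, 0.1652]
tool_rot: [3.142, 0.001, 0.0]
ft_force: [1.0, -0.2, -2.1]
gripper_width: 0.0242
grip_force: 6.0
```

```bash
python3 - <<'E'
from scan import *
from tf import *
from blade import blade
rel()
im,*_=grab('wrist');blade();c,*_=grab('scene');s,*_=grab('side')
cv2.imwrite('pics/s7.png',np.hstack([cv2.resize(im,None,fx=.5,fy=.5),cv2.resize(s[120:260,220:380],(229,200)),cv2.resize(c[160:300,240:400],(229,200))]))
E
```

```text
tool in tray [-0.1315 -0.2505] z 0.1652 yaw 0.05 F [ 1.  -0.2 -2.1]
blade pitch down deg 22.374028224661764 roll 0.024100166697032726 z below TCP at +0.1246 0.08625736050639723 at .17 0.10576909914811342 [ 0.06529066 -0.03722544  0.06019728] [0.09791004 0.03887266 0.0769853 ] 3844
```

View pics/s7.png

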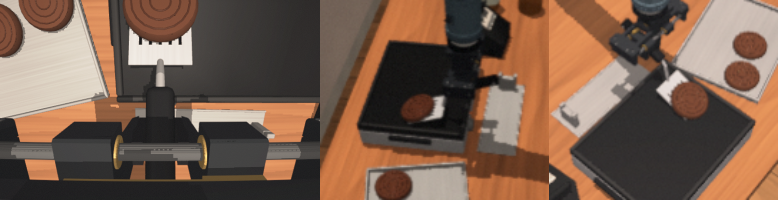

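Emit:
{"api": "servo_tool", "payload": {
  "steps": [
    [-1,[0.1,0,-0.4],0],
    [-1,[0.1,0,-0.4],0],
    [-1,[0,0,0],0],
    [-1,[0,0,0],0],
    [-1,[-0.5,0,0],0],
    [-1,[-0.5,0,0],0],
    [-1,[-0.5,0,0],0],
    [-1,[-0.5,0,0],0],
    [-1,[0,0,0],0]
  ]
}}

```text
clock: 26.8
ee_pos: [0.5328, -0.0039, 0.1731]
tool_rot: [-3.142, -0.001, 0.001]
ft_force: [-1.6, -0.6, 0.3]
gripper_width: 0.0239
grip_force: 6.0
```

```bash
python3 - <<'E'
from scan import *
from tf import *
from blade import blade
rel()
im,d,p,T,P,_=patties('scene');blade
im,*_=grab('wrist');blade();c,*_=grab('scene');s,*_=grab('side')
cv2.imwrite('pics/s8.png',np.hstack([cv2.resize(im,None,fx=.5,fy=.5),cv2.resize(s[120:260,220:380],(229,200)),cv2.resize(c[160:300,240:400],(229,200))]))
E
```

```text
tool in tray [-0.1501 -0.2464] z 0.1731 yaw 0.05 F [-1.6 -0.6  0.3]
scene patty circ [ 0.6784 -0.0075  0.0929  0.0493] ell [676.  -10.3] [78.9 95. ]
scene patty circ [0.7035 0.1761 0.0186 0.0436] ell [705.7 173.2] [73.4 86.8]
scene patty circ [0.6632 0.2707 0.0193 0.0444] ell [662.7 269.9] [82.7 84.3]
blade pitch down deg 25.71415641197266 roll 0.023374200686776855 z below TCP at +0.1246 0.09612780477134608 at .17 0.11895430992511119 [ 0.06526024 -0.03734744  0.06552986] [0.11540166 0.03902607 0.09231925] 5611
```

View pics/s8.png

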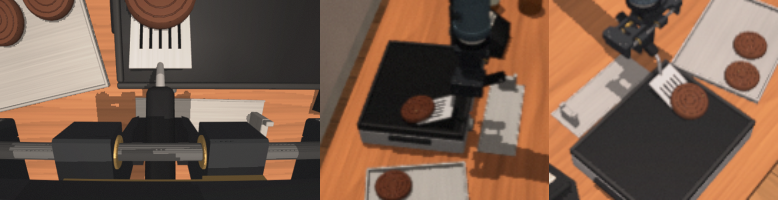

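Emit:
{"api": "servo_tool", "payload": {
  "steps": [
    [-1,[-0.5,0,0],0],
    [-1,[-0.5,0,0],0],
    [-1,[-0.5,0,0],0],
    [-1,[-0.5,0,0],0],
    [-1,[-0.5,0,0],0],
    [-1,[-0.5,0,0],0],
    [-1,[-0.5,0,0],0],
    [-1,[-0.5,0,0],0],
    [-1,[-0.5,0,0],0],
    [-1,[0,0,0],0]
  ]
}}

```text
clock: 28.0
ee_pos: [0.488, -0.0039, 0.1731]
tool_rot: [-3.142, -0.001, 0.001]
ft_force: [-0.3, -0.7, -1.3]
gripper_width: 0.0234
grip_force: 6.0
```

```bash
python3 - <<'E'
from scan import *
from tf import *
from blade import blade
rel()
patties('scene');patties('side')
im,*_=grab('wrist');blade()
E
```

```text
tool in tray [-0.1939 -0.2368] z 0.1731 yaw 0.05 F [-0.3 -0.7 -1.3]
scene patty circ [ 0.6756 -0.0087  0.0848  0.0478] ell [675.7  -9.9] [84.2 91. ]
scene patty circ [0.6843 0.2241 0.0191 0.0954] ell [682.6 223.5] [ 86.4 202.2]
side patty circ [0.6803 0.2366 0.017  0.0958] ell [678.1 237. ] [ 86.2 210.6]
side patty circ [6.703e-01 3.000e-04 8.290e-02 5.080e-02] ell [669.7   1.1] [89.5 95.4]
blade pitch down deg 25.692046279753423 roll 0.0137860127234248 z below TCP at +0.1246 0.09615023329451514 at .17 0.11895420924377645 [ 0.06525931 -0.03716216  0.06576312] [0.1342008 0.0387322 0.0999938] 9550
```

Emit:
{"api": "servo_tool", "payload": {
  "steps": [
    [-1,[-0.5,0,0],0],
    [-1,[-0.5,0,0],0],
    [-1,[-0.5,0,0],0],
    [-1,[-0.5,0,0],0],
    [-1,[-0.5,0,0],0],
    [-1,[0,0,0],0]
  ]
}}

```text
clock: 28.75
ee_pos: [0.4629, -0.0039, 0.173]
tool_rot: [-3.142, -0.001, 0.001]
ft_force: [-0.5, 0.7, -0.5]
gripper_width: 0.0241
grip_force: 6.0
```

```bash
python3 - <<'E'
from scan import *
from tf import *
from blade import blade
rel()
patties('scene')
im,*_=grab('wrist');blade();c,*_=grab('scene');s,*_=grab('side')
cv2.imwrite('pics/s9.png',np.hstack([cv2.resize(im,None,fx=.5,fy=.5),cv2.resize(s[120:260,220:380],(229,200)),cv2.resize(c[160:300,240:400],(229,200))]))
E
```

```text
tool in tray [-0.2184 -0.2314] z 0.173 yaw 0.05 F [-0.5  0.7 -0.5]
scene patty circ [ 0.6737 -0.0088  0.0846  0.0474] ell [674.6  -9.5] [86.1 92.2]
scene patty circ [0.7035 0.1761 0.0187 0.0436] ell [705.7 173.1] [73.3 86.9]
scene patty circ [0.6621 0.2715 0.019  0.0443] ell [662.9 270.3] [79.  85.9]
blade pitch down deg 25.668712846900426 roll 0.01784366992469064 z below TCP at +0.1246 0.0960890765577197 at .17 0.11886928588592033 [ 0.06525835 -0.03715737  0.06568184] [0.13429395 0.03879253 0.09999871] 9471
```

View pics/s9.png

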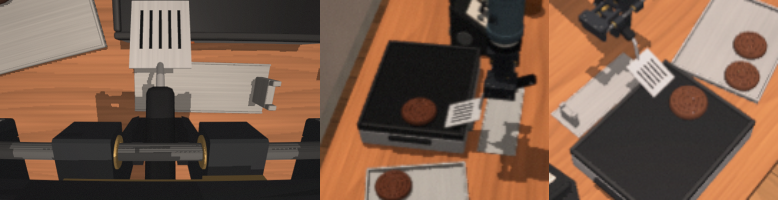

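Emit:
{"api": "servo_tool", "payload": {
  "squeeze": 40,
  "steps": [
    [-1,[0,0,-1],0],
    [-1,[0,0,-2],0],
    [-1,[0,1.6,0],0],
    [-1,[1,3,0],0],
    [-1,[2,3,0],0],
    [-1,[2.4,3,0],0],
    [-1,[2.5,3,0],0],
    [-1,[2.5,2,0],0],
    [-1,[0,0,1],0],
    [-1,[0,0,1.5],0],
    [-1,[0,0,0],0]
  ]
}}

```text
clock: 30.05
ee_pos: [0.5656, -0.1583, 0.1756]
tool_rot: [-3.14, -0.003, 0.008]
ft_force: [-0.6, -0.0, -1.8]
gripper_width: 0.0236
grip_force: 40.0
```

Emit:
{"api": "servo_tool", "payload": {
  "squeeze": 6,
  "steps": [
    [-1,[0,0,0],0],
    [-1,[0,0,0.6],0],
    [-1,[-0.3,0,0.6],0],
    [-1,[-0.3,0,0.6],0],
    [-1,[-0.3,0,0.6],0],
    [-1,[-0.3,0,0.6],0],
    [-1,[-0.3,0,0.6],0],
    [-1,[-0.3,0,0.6],0],
    [-1,[-0.3,0,0.6],0],
    [-1,[-0.3,0,0.6],0],
    [-1,[-0.3,0,0.6],0],
    [-1,[0,0,0],0]
  ]
}}

```text
clock: 31.25
ee_pos: [0.5399, -0.1598, 0.1171]
tool_rot: [-3.141, -0.001, 0.003]
ft_force: [-0.3, -0.1, -0.6]
gripper_width: 0.0239
grip_force: 6.0
```

```bash
python3 - <<'E'
from blade import blade
from h import *
grab('wrist');blade()
E
```

```text
blade pitch down deg 4.320561212752096 roll 0.04302405660712773 z below TCP at +0.1246 0.04151819687788593 at .17 0.04509932741561548 [ 0.07304705 -0.03732188  0.03515295] [0.11950833 0.03910034 0.04319814] 11985
```

Emit:
{"api": "servo_tool", "payload": {
  "steps": [
    [-1,[-0.2,0,0.5],0],
    [-1,[-0.2,0,0.5],0],
    [-1,[-0.1,0,0.3],0],
    [-1,[0,0,0.2],0],
    [-1,[0,0,0],0]
  ]
}}

```text
clock: 31.8
ee_pos: [0.5357, -0.1599, 0.1029]
tool_rot: [-3.142, -0.001, 0.001]
ft_force: [-0.6, -0.1, 0.1]
gripper_width: 0.024
grip_force: 6.0
```

```bash
python3 - <<'E'
from blade import blade
from h import *
grab('wrist');blade()
E
```

```text
blade pitch down deg -0.9796321381781039 roll 0.022427798890206106 z below TCP at +0.1246 0.029972574781150434 at .17 0.029162059781805496 [ 0.07755331 -0.03774951  0.02772332] [0.11674031 0.03938982 0.03324364] 11691
```

Emit:
{"api": "servo_tool", "payload": {
  "steps": [
    [-1,[0,0,-0.3],0],
    [-1,[0,0,0],0]
  ]
}}

```text
clock: 32.05
ee_pos: [0.5362, -0.1599, 0.1065]
tool_rot: [3.141, 0.001, 0.001]
ft_force: [0.4, 0.4, -1.4]
gripper_width: 0.0241
grip_force: 6.0
```

Emit:
{"api": "servo_tool", "payload": {
  "squeeze": 55,
  "steps": [
    [-1,[0,0,0],0],
    [-1,[0,0,0],0],
    [-1,[0,0,0],0],
    [-1,[0,0,-1],0],
    [-1,[0,0,-3],0],
    [-1,[0,0,-4],0],
    [-1,[0,0,-2],0],
    [-1,[0,0,0],0]
  ]
}}

```text
clock: 32.85
ee_pos: [0.5379, -0.1605, 0.2096]
tool_rot: [3.14, 0.001, 0.01]
ft_force: [-0.4, 0.3, -3.0]
gripper_width: 0.0235
grip_force: 55.0
```

```bash
python3 - <<'E'
from blade import blade
from scan import *
from tf import *
grab('wrist');blade();rel()
for n in ('scene','side'):
  for q in patties(n)[5]: print(tray(q))
E
```

```text
blade pitch down deg 1.2799257686453833 roll 0.02510977663226472 z below TCP at +0.1246 0.03480294431360843 at .17 0.03586198523611643 [ 0.07577851 -0.03732705  0.03085103] [0.11762875 0.03909227 0.03712747] 11783
tool in tray [-0.18   -0.3997] z 0.2073 yaw 0.05 F [-0.7 -0.2 -2.9]
scene patty circ [ 0.6084 -0.0627  0.0853  0.0463] ell [607.5 -52. ] [58.1 96.1]
scene patty circ [0.6843 0.2241 0.0189 0.0954] ell [683.5 224.3] [ 83.7 204.6]
[-0.08889527 -0.32005234]
[ 0.04681921 -0.05621678]
side patty circ [0.6771 0.2356 0.017  0.0961] ell [677.8 237.2] [ 85.7 211. ]
side patty circ [ 0.6025 -0.0577  0.0825  0.0515] ell [603.8 -56.4] [91.5 98.1]
[ 0.04229671 -0.04349145]
[-0.0936158  -0.31390904]
```

```bash
python3 - <<'E'
from scan import *
im,d,p,T,P,o=patties('wrist')
hsv=cv2.cvtColor(im,cv2.COLOR_BGR2HSV)
for q in o:
    if q[2]>.06:
        k=(d>0)&(P[...,2]>.076)&(P[...,2]<.13)&(np.hypot(P[...,0]-q[0],P[...,1]-q[1])<.04)
        S=P[k];A=np.c_[S[:,:2],np.ones(len(S))];print('plane',np.linalg.lstsq(A,S[:,2],rcond=None)[0],len(S),S[:,2].min(),S[:,2].max(),S[:,:2].mean(0))
E
```

```text
wrist patty circ [ 0.605  -0.0642  0.0861  0.0448] ell [605.5 -64.4] [85.5 88.9]
wrist patty circ [0.6867 0.1412 0.0129 0.0159] ell [689.2 140.6] [ 6.  34.9]
plane [-0.00140863  0.00228967  0.0872184 ] 8822 0.08259756368989313 0.08883228912786822 [ 0.60607101 -0.06446764]
```

Emit:
{"api": "servo_tool", "payload": {
  "steps": [
    [-1,[-1,-1.5,0],0],
    [-1,[-1.5,-3,0],0],
    [-1,[-1.5,-4.5,0],0],
    [-1,[-1.5,-4.5,0],0],
    [-1,[-1.5,-4.5,0],0],
    [-1,[-1.5,-4.5,0],0],
    [-1,[-0.6,-4.5,0],0],
    [-1,[0,-4.5,0],0],
    [-1,[0,-4,0],0],
    [-1,[0,-3,0],0],
    [-1,[0,-1,0],0],
    [-1,[0,0,0],0]
  ]
}}

```text
clock: 34.25
ee_pos: [0.4437, 0.2358, 0.2049]
tool_rot: [3.141, 0.005, -0.003]
ft_force: [-0.1, -0.7, -1.9]
gripper_width: 0.0234
grip_force: 55.0
```

Emit:
{"api": "servo_tool", "payload": {
  "steps": [
    [-1,[0,0,1],-0.1],
    [-1,[0,0,3],-0.112],
    [-1,[0,0,3],0],
    [-1,[0,0,3],0],
    [-1,[0,0,1],0],
    [-1,[0,0,0],0],
    [-1,[0,0,0],0]
  ]
}}

```text
clock: 34.95
ee_pos: [0.4454, 0.2345, 0.0969]
tool_rot: [3.124, 0.332, 0.001]
ft_force: [0.5, -0.3, -2.2]
gripper_width: 0.023
grip_force: 55.0
```

```bash
python3 - <<'E'
from tf import *
from blade import blade
from scan import *
rel();im,d,p,T,P,o=patties('wrist');blade();Tp=pose()
for q in o: print(tray(q),(np.array(q[:3])-Tp[:3,3])@Tp[:3,:3])
for n in('scene','side'):
  for q in patties(n)[5]:print(tray(q))
E
```

```text
tool in tray [-0.1843  0.0052] z 0.0969 yaw 12.12 F [ 0.5 -0.3 -2.2]
blade pitch down deg 1.19303889992415 roll 0.013937203080706331 z below TCP at +0.1246 0.03463700801209618 at .17 0.03562413513811454 [ 0.07563559 -0.03730149  0.03092793] [0.11771228 0.03924751 0.03738455] 11707
scene patty circ [ 0.6074 -0.0659  0.0847  0.0476] ell [607.6 -66.1] [89.2 92.3]
scene patty circ [0.6843 0.2241 0.019  0.0954] ell [683.4 223.5] [ 85.7 202.4]
[-0.09055982 -0.32296462]
[ 0.04682938 -0.05626296]
side patty circ [0.6771 0.2357 0.0172 0.096 ] ell [678. 237.] [ 87.  208.8]
side patty circ [ 0.6052 -0.0564  0.0828  0.051 ] ell [603.8 -56. ] [90.5 98. ]
[ 0.04226997 -0.04334829]
[-0.09072276 -0.31325038]
```

Emit:
{"api": "servo_tool", "payload": {
  "steps": [
    [-1,[0,0,2],0],
    [-1,[0,0,2],0],
    [-1,[0,0,1.3],0],
    [-1,[0,0,0.3],0],
    [-1,[0,0,0.2],0],
    [-1,[0,0,0.1],0],
    [-1,[0,0,0],0]
  ]
}}

```text
clock: 35.8
ee_pos: [0.4453, 0.2354, 0.0379]
tool_rot: [-3.123, -0.334, -0.003]
ft_force: [-0.4, -0.3, 2.3]
gripper_width: 0.0229
grip_force: 55.0
```

Emit:
{"api": "servo_tool", "payload": {
  "steps": [
    [-1,[1,0,0],0],
    [-1,[1,0,0],0],
    [-1,[1,0,0],0],
    [-1,[1,0,0],0],
    [-1,[1,0,0],0],
    [-1,[1,0,0],0],
    [-1,[1,0,0],0],
    [-1,[1,0,0],0],
    [-1,[1,0,0],0],
    [-1,[1,0,0],0],
    [-1,[1,0,0],0],
    [-1,[0,0,0],0]
  ]
}}

```text
clock: 37.0
ee_pos: [0.5548, 0.2587, 0.0375]
tool_rot: [-3.123, -0.332, -0.005]
ft_force: [1.2, 0.7, 2.4]
gripper_width: 0.0232
grip_force: 55.0
```

Emit:
{"api": "servo_tool", "payload": {
  "steps": [
    [-1,[0.6,0,0],0],
    [-1,[0.6,0,0],0],
    [-1,[0.4,0,0],0],
    [-1,[0.3,0,0],0],
    [-1,[0,0,0],0]
  ]
}}

```text
clock: 37.5
ee_pos: [0.5693, 0.2618, 0.037]
tool_rot: [3.123, 0.334, -0.006]
ft_force: [-5.9, -1.7, 8.4]
gripper_width: 0.0234
grip_force: 55.0
```

```bash
python3 - <<'E'
from tf import *
from scan import *
rel();im,d,p,T,P,o=patties('wrist');Tp=pose()
for q in o: print(tray(q),(np.array(q[:3])-Tp[:3,3])@Tp[:3,:3])
E
```

```text
tool in tray [-0.0574  0.0053] z 0.037 yaw 12.21 F [-5.9 -1.7  8.4]
wrist patty circ [0.6975 0.1852 0.02   0.0451] ell [682.6 182.3] [48.5 95.2]
wrist patty circ [0.6788 0.2817 0.0223 0.0405] ell [667.1 279.4] [30.2 84.9]
[ 0.05136184 -0.09708303] [0.1091405  0.10201848 0.01668826]
[0.0538057  0.00117566] [0.11125009 0.00375355 0.01432417]
```

Emit:
{"api": "servo_tool", "payload": {
  "steps": [
    [-1,[-0.1,0,-0.5],0],
    [-1,[-0.2,0,-1],0],
    [-1,[0,0,-1.5],0],
    [-1,[0,0,-2],0],
    [-1,[0,0,-2],0.02],
    [-1,[0,0,-2],0.03],
    [-1,[0,0,-2],0.03],
    [-1,[0,0,-1.5],0.03],
    [-1,[0,0,-1],0.03],
    [-1,[0,0,-0.5],0.03],
    [-1,[0,0.5,0],0.03],
    [-1,[0,1,0],0.013]
  ]
}}

```text
clock: 38.75
ee_pos: [0.5674, 0.2468, 0.1763]
tool_rot: [3.141, -0.001, -0.002]
ft_force: [-0.6, -0.1, -3.8]
gripper_width: 0.0235
grip_force: 55.0
```

Emit:
{"api": "servo_tool", "payload": {
  "steps": [
    [-1,[0,1.5,0],0],
    [-1,[0,2,0],0],
    [-1,[0,2.5,0],0],
    [-1,[0,2.5,0],0],
    [-1,[0,2.5,0],0],
    [-1,[0,2.5,0],0],
    [-1,[0,2.5,0],0],
    [-1,[0,2.5,0],0],
    [-1,[0,2.5,0],0],
    [-1,[0,2.5,0],0],
    [-1,[0,2.5,0],0],
    [-1,[0,2.5,0],0]
  ]
}}

```text
clock: 39.95
ee_pos: [0.5669, -0.0411, 0.1765]
tool_rot: [3.141, -0.002, -0.002]
ft_force: [-0.4, 0.9, -2.6]
gripper_width: 0.0236
grip_force: 55.0
```

Emit:
{"api": "servo_tool", "payload": {
  "steps": [
    [-1,[0,2.5,0],0],
    [-1,[0,2.5,0],0],
    [-1,[0,2.5,0],0],
    [-1,[-0.5,2.5,0],0],
    [-1,[-1,2,0],0],
    [-1,[-0.5,1.5,0],0],
    [-1,[0,1,0],0],
    [-1,[0,0.5,0],0],
    [-1,[0,0,0],0],
    [-1,[0,0,0],0]
  ]
}}

```text
clock: 40.95
ee_pos: [0.5485, -0.1872, 0.177]
tool_rot: [-3.141, -0.002, -0.0]
ft_force: [-0.3, -0.3, -3.9]
gripper_width: 0.0235
grip_force: 55.0
```

```bash
sed -i 's/P\[...,2\]<.13)/P[...,2]<.19)/' scan.py; python3 - <<'E'
from tf import *
from scan import *
from blade import blade
rel();print(get_state()['ee_pos']);im,d,p,T,P,o=patties('wrist');blade();Tp=pose()
for q in o: print((np.array(q[:3])-Tp[:3,3])@Tp[:3,:3])
for n in('scene','side'):patties(n)
E
```

```text
tool in tray [-0.1741 -0.4288] z 0.177 yaw 0.08 F [-0.3 -0.3 -3.9]
[ 0.54850534 -0.18720085  0.17699254]
wrist patty circ [ 0.6333 -0.0586  0.0868  0.0188] ell [627.5 -59.6] [22.2 41.5]
wrist patty circ [ 0.6055 -0.0641  0.083   0.0453] ell [605.1 -61.2] [86.4 90.6]
wrist patty circ [ 0.662  -0.1908  0.1554  0.0424] ell [ 678.2 -190.9] [87.8 93.2]
blade pitch down deg 1.873584302164607 roll 0.06647270686137847 z below TCP at +0.1246 0.03591774723272659 at .17 0.0374682901250131 [ 0.07535596 -0.03746781  0.03158204] [0.10466836 0.03886551 0.03725383] 3697
[ 0.08496706 -0.12827493  0.09029327]
[ 0.05716892 -0.12277744  0.0941101 ]
[0.11349495 0.00395468 0.02156123]
scene patty circ [ 0.6797 -0.2094  0.1546  0.0411] ell [ 680.  -216.4] [42.8 72.7]
scene patty circ [ 0.6112 -0.0866  0.0849  0.0679] ell [610.4 -75.5] [ 83.4 124.7]
scene patty circ [0.7036 0.1759 0.019  0.0436] ell [705.7 173.6] [74.7 86.2]
side patty circ [0.698  0.1889 0.0174 0.0451] ell [699.  188.7] [84.8 87.1]
side patty circ [ 0.6043 -0.0551  0.0826  0.0511] ell [603.8 -55.4] [92.3 97.3]
side patty circ [ 0.6735 -0.1812  0.1544  0.0465] ell [ 672.9 -180.5] [83.3 89.2]
```

Emit:
{"api": "servo_tool", "payload": {
  "steps": [
    [-1,[0,0.4,0.7],0],
    [-1,[0,0.5,1.2],0],
    [-1,[0,0.3,1.5],0],
    [-1,[0,0,1.5],0],
    [-1,[0,0,1],0],
    [-1,[0,0,0.6],0],
    [-1,[0,0,0.3],0],
    [-1,[0,0,0.2],0],
    [-1,[0,0,0.1],0],
    [-1,[0,0,0],0]
  ]
}}

```text
clock: 42.1
ee_pos: [0.5486, -0.2004, 0.1066]
tool_rot: [3.141, -0.0, 0.002]
ft_force: [0.3, 0.6, -1.7]
gripper_width: 0.0235
grip_force: 55.0
```

Emit:
{"api": "servo_tool", "payload": {
  "squeeze": 6,
  "steps": [
    [-1,[0,0,0],0],
    [-1,[0,0,0],0],
    [-1,[0,0,-0.5],0],
    [-1,[0,0,-0.5],0],
    [-1,[0.2,0,-0.5],0],
    [-1,[0.2,0,-0.5],0],
    [-1,[0.2,0,-0.5],0],
    [-1,[0.2,0,-0.5],0],
    [-1,[0.2,0,-0.5],0],
    [-1,[0.2,0,-0.5],0],
    [-1,[0,0,0],0]
  ]
}}

```text
clock: 43.2
ee_pos: [0.5607, -0.2004, 0.1469]
tool_rot: [3.141, -0.0, 0.002]
ft_force: [0.2, -0.4, -1.2]
gripper_width: 0.0238
grip_force: 6.0
```

```bash
python3 - <<'E'
from tf import *
from scan import *
from blade import blade
rel();print(get_state()['ee_pos']);im,d,p,T=grab('wrist');blade()
for n in('scene','side'):patties(n)
E
```

```text
tool in tray [-0.165  -0.4444] z 0.1469 yaw -0.0 F [ 0.2 -0.4 -1.2]
[ 0.56073762 -0.20044405  0.14689923]
blade pitch down deg 14.820647106124174 roll 0.03260324875698184 z below TCP at +0.1246 0.06706586129071544 at .17 0.07960775669081739 [ 0.065353   -0.0372754   0.04989488] [0.09317395 0.03874511 0.06027738] 2510
scene patty circ [ 0.6073 -0.0658  0.0846  0.0476] ell [607.5 -66.2] [89.2 92.4]
scene patty circ [0.7036 0.1759 0.0189 0.0436] ell [706.1 172.9] [73.7 87.1]
side patty circ [0.6982 0.1888 0.0172 0.0452] ell [698.5 189. ] [85.2 86.6]
side patty circ [ 0.6031 -0.0559  0.0827  0.0509] ell [603.7 -55.7] [89.9 97.1]
side patty circ [ 0.67   -0.1982  0.0949  0.052 ] ell [ 675.  -198.5] [79.3 97.8]
```

Same behaviour as before; continue the tilt, then withdraw.

Emit:
{"api": "servo_tool", "payload": {
  "steps": [
    [-1,[0.2,0,-0.5],0],
    [-1,[0.2,0,-0.4],0],
    [-1,[0.2,0,-0.4],0],
    [-1,[0.2,0,-0.4],0],
    [-1,[0.2,0,-0.4],0],
    [-1,[0.1,0,-0.4],0],
    [-1,[0.1,0,-0.4],0],
    [-1,[0,0,0],0],
    [-1,[0,0,0],0],
    [-1,[0,0,0],0]
  ]
}}

```text
clock: 44.35
ee_pos: [0.5718, -0.2004, 0.175]
tool_rot: [3.142, -0.001, -0.0]
ft_force: [-1.0, 0.3, -0.7]
gripper_width: 0.024
grip_force: 6.0
```

Emit:
{"api": "servo_tool", "payload": {
  "steps": [
    [-1,[-0.5,0,0],0],
    [-1,[-0.5,0,0],0],
    [-1,[-0.5,0,0],0],
    [-1,[-0.5,0,0],0],
    [-1,[-0.5,0,0],0],
    [-1,[-0.5,0,0],0],
    [-1,[-0.5,0,0],0],
    [-1,[-0.5,0,0],0],
    [-1,[-0.5,0,0],0],
    [-1,[-0.5,0,0],0],
    [-1,[-0.5,0,0],0],
    [-1,[-0.5,0,0],0]
  ]
}}

```text
clock: 45.55
ee_pos: [0.5116, -0.2003, 0.1751]
tool_rot: [3.142, -0.0, 0.0]
ft_force: [-0.0, 0.2, -1.1]
gripper_width: 0.0241
grip_force: 6.0
```

```bash
python3 - <<'E'
from tf import *
from scan import *
from blade import blade
rel();print(get_state()['ee_pos']);im,d,p,T=grab('wrist');blade()
for n in('scene','side'):patties(n)
E
```

```text
tool in tray [-0.213  -0.4337] z 0.1751 yaw -0.01 F [-0.   0.2 -1.1]
[ 0.51161271 -0.20032248  0.17510033]
blade pitch down deg 25.957204934813422 roll 0.05075335644728768 z below TCP at +0.1246 0.09841274038350041 at .17 0.12148745531628014 [ 0.06524795 -0.03732768  0.06794915] [0.13101484 0.03894645 0.09999948] 9054
scene patty circ [ 0.6895 -0.2072  0.0848  0.0467] ell [ 690.4 -207.8] [84.9 89.7]
scene patty circ [ 0.6077 -0.0659  0.0846  0.0474] ell [607.8 -66.5] [89.2 91.7]
scene patty circ [0.7034 0.176  0.0189 0.0436] ell [704.1 175.4] [80.3 84.3]
side patty circ [0.698  0.1889 0.0172 0.0452] ell [698.6 188.9] [85.1 87.6]
side patty circ [ 0.6042 -0.0564  0.0828  0.0502] ell [603.4 -55.7] [89.9 95.9]
side patty circ [ 0.6848 -0.1969  0.0825  0.0524] ell [ 687.  -196.9] [ 85.9 101.5]
```

Emit:
{"api": "servo_tool", "payload": {
  "squeeze": 40,
  "steps": [
    [-1,[-0.8,0,0],0],
    [-1,[-1,0,0],0],
    [-1,[0,0,-1.5],0],
    [-1,[0,0,-3],0],
    [-1,[0,-2,-1],0],
    [-1,[0.5,-4,0],0],
    [-1,[0.5,-4.5,0],0],
    [-1,[0.5,-4.5,0],0],
    [-1,[0.5,-4.5,0],0],
    [-1,[0.5,-4.5,0],0],
    [-1,[0.5,-4.5,0],0],
    [-1,[0.5,-4.5,0],0]
  ]
}}

```text
clock: 46.9
ee_pos: [0.5281, 0.1308, 0.2299]
tool_rot: [3.141, -0.001, -0.001]
ft_force: [1.0, -0.4, -1.9]
gripper_width: 0.0232
grip_force: 40.0
```

Emit:
{"api": "servo_tool", "payload": {
  "steps": [
    [-1,[0.5,-4.5,0],0],
    [-1,[0.5,-4.5,0],0],
    [-1,[0.5,-4.5,0],-0.1],
    [-1,[0,-2,0],-0.113],
    [-1,[0,0,2],0],
    [-1,[0,0,2.5],0],
    [-1,[0,0,2.5],0],
    [-1,[0,0,2.5],0],
    [-1,[0,0,0],0],
    [-1,[0,0,0],0]
  ]
}}

```text
clock: 47.9
ee_pos: [0.5417, 0.284, 0.1352]
tool_rot: [3.123, 0.333, -0.001]
ft_force: [0.2, 0.2, -2.6]
gripper_width: 0.0237
grip_force: 40.0
```

```bash
python3 - <<'E'
from tf import *
from scan import *
from blade import blade
rel();im,d,p,T=grab('wrist');blade()
for n in('scene','side'):
  for q in patties(n)[5]:print(tray(q))
E
```

```text
tool in tray [-0.0796  0.0329] z 0.1352 yaw 12.18 F [ 0.2  0.2 -2.6]
blade pitch down deg 26.52005658895656 roll 0.0265890093379512 z below TCP at +0.1246 0.1002130129172904 at .17 0.12386650192563972 [ 0.06504953 -0.03726081  0.06844652] [0.12668369 0.03887233 0.09999191] 7501
scene patty circ [ 0.6889 -0.2076  0.0848  0.0469] ell [ 689.1 -207.8] [87.3 90.2]
scene patty circ [ 0.6074 -0.0659  0.0848  0.0476] ell [608.5 -66.6] [88.1 92. ]
scene patty circ [0.7034 0.1759 0.0191 0.0436] ell [704.1 175.5] [80.1 83.3]
[-0.04144558 -0.47891291]
[-0.09052826 -0.32302508]
[ 0.05512903 -0.10739525]
side patty circ [0.6992 0.1886 0.0172 0.045 ] ell [698.4 188.8] [84.8 86.3]
[ 0.05369126 -0.09414312]
```

Emit:
{"api": "servo_tool", "payload": {
  "squeeze": 6,
  "steps": [
    [-1,[0,0,1.2],0],
    [-1,[0,0,1],0],
    [-1,[-0.1,0,0.6],0],
    [-1,[-0.3,0,0.6],0],
    [-1,[-0.3,0,0.6],0],
    [-1,[-0.3,0,0.6],0],
    [-1,[-0.3,0,0.6],0],
    [-1,[-0.3,0,0.6],0],
    [-1,[-0.3,0,0.6],0],
    [-1,[-0.3,0,0.6],0],
    [-1,[-0.3,0,0.6],0],
    [-1,[-0.3,0,0.6],0]
  ]
}}

```text
clock: 49.25
ee_pos: [0.5147, 0.2786, 0.0526]
tool_rot: [-3.124, -0.334, -0.001]
ft_force: [1.0, -0.2, -1.9]
gripper_width: 0.0237
grip_force: 6.0
```

```bash
python3 - <<'E'
from tf import *
from blade import blade
rel();grab('wrist');blade()
E
```

```text
tool in tray [-0.1071  0.0334] z 0.0526 yaw 12.19 F [ 1.  -0.2 -1.9]
blade pitch down deg 4.5131726382125645 roll 0.023276573799375182 z below TCP at +0.1246 0.04332177985302761 at .17 0.04706320599406345 [ 0.07241775 -0.03726718  0.03686806] [0.1197318  0.0391446  0.04518881] 11574
```

Emit:
{"api": "servo_tool", "payload": {
  "steps": [
    [-1,[-0.2,0,0.5],0],
    [-1,[-0.2,0,0.5],0],
    [-1,[-0.1,0,0.3],0],
    [-1,[0,0,0.3],0],
    [-1,[0,0,0],0],
    [-1,[0,0,-0.3],0],
    [-1,[0,0,0],0]
  ]
}}

```text
clock: 50.0
ee_pos: [0.5102, 0.2777, 0.0405]
tool_rot: [-3.124, -0.333, -0.001]
ft_force: [0.0, -0.5, -1.0]
gripper_width: 0.0242
grip_force: 6.0
```

Emit:
{"api": "servo_tool", "payload": {
  "squeeze": 55,
  "steps": [
    [-1,[0,0,0],0],
    [-1,[0,0,0],0],
    [-1,[0,0,0],0],
    [-1,[0,0,-1],0],
    [-1,[0,0,-2.5],0],
    [-1,[0,0,-2.5],0],
    [-1,[0,0,0],0],
    [-1,[0,0,0],0]
  ]
}}

```text
clock: 50.8
ee_pos: [0.5099, 0.2777, 0.1005]
tool_rot: [-3.123, -0.334, -0.001]
ft_force: [-0.8, -0.0, -2.2]
gripper_width: 0.0234
grip_force: 55.0
```

```bash
python3 - <<'E'
from tf import *
from blade import blade
rel();grab('wrist');blade()
E
```

```text
tool in tray [-0.112   0.0335] z 0.1005 yaw 12.2 F [-0.8 -0.  -2.2]
blade pitch down deg 0.6641136829263469 roll 0.020233537065611356 z below TCP at +0.1246 0.03495054281297765 at .17 0.035499979414665886 [ 0.07578539 -0.03729292  0.03200681] [0.11760327 0.03928137 0.03728988] 11503
```

Emit:
{"api": "servo_tool", "payload": {
  "steps": [
    [-1,[-1,1,0],0],
    [-1,[-2,3,0],0],
    [-1,[-2,4,0],0],
    [-1,[-0.9,4,0],0],
    [-1,[0,1.1,0],0],
    [-1,[0,0,2],0],
    [-1,[0,0,2],0],
    [-1,[0,0,1],0],
    [-1,[0,0,0],0],
    [-1,[0,0,0],0]
  ]
}}

```text
clock: 51.85
ee_pos: [0.4798, 0.1374, 0.05]
tool_rot: [3.124, 0.334, -0.001]
ft_force: [-0.5, 0.3, -1.3]
gripper_width: 0.0235
grip_force: 55.0
```

```bash
python3 - <<'E'
from tf import *
from scan import *
rel()
for n in ('scene','side','wrist'):
  for q in patties(n)[5]:print(tray(q))
E
```

```text
tool in tray [-0.1715 -0.097 ] z 0.05 yaw 12.22 F [-0.5  0.3 -1.3]
scene patty circ [ 0.6889 -0.2077  0.0849  0.0469] ell [ 689.2 -207.6] [87.6 89. ]
scene patty circ [ 0.6078 -0.066   0.0848  0.0474] ell [608.7 -66.3] [87.5 91.9]
scene patty circ [0.7035 0.176  0.0187 0.0436] ell [704.5 175.4] [78.5 84.7]
[-0.04143887 -0.47892434]
[-0.09017202 -0.32320794]
[ 0.05525549 -0.10735577]
side patty circ [0.698  0.1887 0.017  0.0452] ell [698.6 188.8] [85.1 87.6]
side patty circ [ 0.6054 -0.0561  0.0827  0.0508] ell [604.5 -56. ] [90.8 97.1]
side patty circ [ 0.6857 -0.1982  0.0828  0.051 ] ell [ 685.8 -197.9] [90.5 98.3]
[ 0.05263027 -0.09375956]
[-0.09036847 -0.31294967]
[-0.04250625 -0.46903076]
```

Emit:
{"api": "servo_tool", "payload": {
  "steps": [
    [-1,[0,0,0.6],0],
    [-1,[0,0,0.4],0],
    [-1,[0,0,0.15],0],
    [-1,[0,0,0.1],0],
    [-1,[0,0,0],0]
  ]
}}

```text
clock: 52.5
ee_pos: [0.4802, 0.1372, 0.0379]
tool_rot: [-3.124, -0.334, -0.001]
ft_force: [-2.0, 0.3, 4.9]
gripper_width: 0.0234
grip_force: 55.0
```

Emit:
{"api": "servo_tool", "payload": {
  "steps": [
    [-1,[1,0,0],0],
    [-1,[1,0,0],0],
    [-1,[1,0,0],0],
    [-1,[1,0,0],0],
    [-1,[1,0,0],0],
    [-1,[1,0,0],0],
    [-1,[1,0,0],0],
    [-1,[1,0,0],0],
    [-1,[1,0,0],0],
    [-1,[0,0,0],0]
  ]
}}

```text
clock: 53.5
ee_pos: [0.5701, 0.1567, 0.0384]
tool_rot: [-3.123, -0.333, -0.006]
ft_force: [1.6, 0.7, 2.4]
gripper_width: 0.0237
grip_force: 55.0
```

Emit:
{"api": "servo_tool", "payload": {
  "steps": [
    [-1,[0.8,0,0],0],
    [-1,[0.8,0,0],0],
    [-1,[0.5,0,0],0],
    [-1,[0.4,0,0],0],
    [-1,[0,0,0],0]
  ]
}}

```text
clock: 54.0
ee_pos: [0.592, 0.1612, 0.0379]
tool_rot: [3.123, 0.334, -0.002]
ft_force: [-3.2, -0.8, 6.6]
gripper_width: 0.0232
grip_force: 55.0
```

```bash
python3 - <<'E'
from tf import *
from scan import *
rel();im,d,p,T,P,o=patties('wrist');Tp=pose()
for q in o: print(tray(q),(np.array(q[:3])-Tp[:3,3])@Tp[:3,:3])
E
```

```text
tool in tray [-0.0569 -0.0978] z 0.0379 yaw 12.2 F [-3.2 -0.8  6.6]
wrist patty circ [0.7008 0.1845 0.0224 0.0404] ell [689.2 182. ] [30.5 85.4]
[ 0.05444504 -0.09847234] [0.11132512 0.00021633 0.0154119 ]
```

Emit:
{"api": "servo_tool", "payload": {
  "steps": [
    [-1,[-0.1,0,-0.5],0],
    [-1,[-0.2,0,-1],0],
    [-1,[0,0,-1.5],0],
    [-1,[0,0,-2],0],
    [-1,[0,0,-2],0.02],
    [-1,[0,0,-2],0.03],
    [-1,[0,0,-2],0.03],
    [-1,[0,0,-1.5],0.03],
    [-1,[0,0,-1],0.03],
    [-1,[0,0,-0.5],0.03],
    [-1,[0,0.5,0],0.03],
    [-1,[0,1,0],0.013]
  ]
}}

```text
clock: 55.25
ee_pos: [0.589, 0.146, 0.1768]
tool_rot: [3.142, -0.0, -0.002]
ft_force: [-0.8, -0.2, -3.2]
gripper_width: 0.0237
grip_force: 55.0
```

Emit:
{"api": "servo_tool", "payload": {
  "steps": [
    [-1,[0,1.5,0],0],
    [-1,[0.3,2,0],0],
    [-1,[0.5,2.5,0],0],
    [-1,[0.5,2.5,0],0],
    [-1,[0.5,2.5,0],0],
    [-1,[0.2,2,0],0],
    [-1,[0,1.5,0],0],
    [-1,[0,1,0],0],
    [-1,[0,0.5,0],0],
    [-1,[0,0,0],0],
    [-1,[0,0,0],0]
  ]
}}

```text
clock: 56.35
ee_pos: [0.6096, -0.013, 0.1775]
tool_rot: [-3.141, -0.002, 0.0]
ft_force: [-0.5, -0.3, -2.8]
gripper_width: 0.0231
grip_force: 55.0
```

```bash
python3 - <<'E'
from tf import *
from scan import *
from blade import blade
rel();print(get_state()['ee_pos']);im,d,p,T,P,o=patties('wrist');blade()
for n in('scene','side'):patties(n)
E
```

```text
tool in tray [-0.0771 -0.2718] z 0.1775 yaw 0.07 F [-0.5 -0.3 -2.8]
[ 0.60960024 -0.01301847  0.17754689]
wrist patty circ [ 0.5937 -0.064   0.0861  0.0308] ell [595.6 -64.8] [46.9 51.5]
wrist patty circ [ 0.6124 -0.0642  0.0828  0.0443] ell [606.5 -62.5] [83.7 86.5]
wrist patty circ [ 0.6699 -0.2027  0.0863  0.0156] ell [ 675.8 -203.1] [22.9 34.2]
wrist patty circ [ 0.6696 -0.1964  0.0865  0.029 ] ell [ 684.3 -202. ] [61. 65.]
wrist patty circ [ 0.6844 -0.2008  0.0865  0.0125] ell [ 686.9 -203. ] [22.8 24.1]
wrist patty circ [ 0.6932 -0.2069  0.0863  0.0108] ell [ 691.5 -205.9] [14.5 20. ]
wrist patty circ [ 0.6975 -0.2108  0.0865  0.0202] ell [ 688.4 -204.8] [42.1 44.5]
wrist patty circ [ 0.7089 -0.2094  0.0864  0.0252] ell [ 700.6 -206.2] [39.9 54.7]
wrist patty circ [ 0.687  -0.2004  0.0825  0.0458] ell [ 687.3 -205.5] [86.4 95.1]
wrist patty circ [ 0.7232 -0.013   0.1556  0.0425] ell [739.6 -13.1] [87.8 93.3]
blade pitch down deg 0.9651134085407241 roll 0.06996739307495389 z below TCP at +0.1246 0.03578457675545146 at .17 0.036583077151919954 [ 0.0755319  -0.03732537  0.03214221] [0.10197705 0.03900675 0.03771537] 3574
scene patty circ [ 0.6888 -0.2076  0.0847  0.0469] ell [ 688.8 -209. ] [85.3 89.3]
scene patty circ [ 0.7367 -0.0184  0.1564  0.0467] ell [738.6 -18.5] [82.7 89. ]
scene patty circ [ 0.6075 -0.0665  0.085   0.0472] ell [608.1 -65.9] [88.3 91.2]
side patty circ [ 0.6027 -0.0545  0.0828  0.0497] ell [601.6 -51.2] [85.8 94.1]
side patty circ [ 0.7342 -0.0057  0.1547  0.0505] ell [735.5  -6.1] [86.9 96.2]
side patty circ [ 0.7039 -0.1967  0.0826  0.0429] ell [ 710.5 -197.7] [37.1 88.6]
```

Emit:
{"api": "servo_tool", "payload": {
  "steps": [
    [-1,[0,0.2,0.7],0],
    [-1,[0,0.3,1.2],0],
    [-1,[0,0,1.5],0],
    [-1,[0,0,1.5],0],
    [-1,[0,0,1],0],
    [-1,[0,0,0.6],0],
    [-1,[0,0,0.3],0],
    [-1,[0,0,0.2],0],
    [-1,[0,0,0.1],0],
    [-1,[0,0,0],0]
  ]
}}

```text
clock: 57.5
ee_pos: [0.6102, -0.0192, 0.1071]
tool_rot: [-3.142, 0.0, -0.002]
ft_force: [0.8, -0.4, -2.7]
gripper_width: 0.0232
grip_force: 55.0
```

Emit:
{"api": "servo_tool", "payload": {
  "squeeze": 6,
  "steps": [
    [-1,[0,0,0],0],
    [-1,[0,0,0],0],
    [-1,[0,0,-0.5],0],
    [-1,[0,0,-0.5],0],
    [-1,[0.2,0,-0.5],0],
    [-1,[0.2,0,-0.5],0],
    [-1,[0.2,0,-0.5],0],
    [-1,[0.2,0,-0.5],0],
    [-1,[0.2,0,-0.5],0],
    [-1,[0.2,0,-0.5],0],
    [-1,[0,0,0],0]
  ]
}}

```text
clock: 58.6
ee_pos: [0.6224, -0.0192, 0.1474]
tool_rot: [-3.142, 0.0, -0.002]
ft_force: [0.9, 0.0, -1.5]
gripper_width: 0.0241
grip_force: 6.0
```

```bash
python3 - <<'E'
from tf import *
from scan import *
from blade import blade
rel();print(get_state()['ee_pos']);im,d,p,T=grab('wrist');blade()
for n in('scene','side'):patties(n)
E
```

```text
tool in tray [-0.0659 -0.2806] z 0.1474 yaw -0.01 F [ 0.9  0.  -1.5]
[ 0.62238443 -0.01921815  0.14742457]
blade pitch down deg 14.75667241539865 roll 0.032933397159863494 z below TCP at +0.1246 0.0680242103147238 at .17 0.08050949166025018 [ 0.06534669 -0.03734579  0.05064141] [0.08943471 0.03890192 0.05958916] 2373
scene patty circ [ 0.6889 -0.2076  0.0848  0.0469] ell [ 689.3 -207.7] [87. 90.]
scene patty circ [ 0.7365 -0.0236  0.0965  0.0491] ell [737.9 -23.3] [83. 96.]
scene patty circ [ 0.6078 -0.0665  0.0848  0.047 ] ell [609.7 -69. ] [84.6 91.5]
side patty circ [ 0.6011 -0.0514  0.0828  0.0467] ell [596.7 -46.4] [70.9 93.8]
side patty circ [ 0.7313 -0.013   0.0952  0.0511] ell [735.2 -14. ] [79.4 98. ]
```

Emit:
{"api": "servo_tool", "payload": {
  "steps": [
    [-1,[0.2,0,-0.5],0],
    [-1,[0.2,0,-0.4],0],
    [-1,[0.2,0,-0.4],0],
    [-1,[0.2,0,-0.4],0],
    [-1,[0.2,0,-0.4],0],
    [-1,[0.1,0,-0.4],0],
    [-1,[0.1,0,-0.4],0],
    [-1,[0,0,0],0],
    [-1,[0,0,0],0],
    [-1,[0,0,0],0]
  ]
}}

```text
clock: 59.75
ee_pos: [0.6334, -0.0192, 0.1755]
tool_rot: [3.142, -0.0, -0.001]
ft_force: [-0.7, 1.0, -1.5]
gripper_width: 0.0239
grip_force: 6.0
```

Emit:
{"api": "servo_tool", "payload": {
  "steps": [
    [-1,[-0.5,0,0],0],
    [-1,[-0.5,0,0],0],
    [-1,[-0.5,0,0],0],
    [-1,[-0.5,0,0],0],
    [-1,[-0.5,0,0],0],
    [-1,[-0.5,0,0],0],
    [-1,[-0.5,0,0],0],
    [-1,[-0.5,0,0],0],
    [-1,[-0.5,0,0],0],
    [-1,[-0.5,0,0],0],
    [-1,[-0.5,0,0],0],
    [-1,[-0.5,0,0],0]
  ]
}}

```text
clock: 60.95
ee_pos: [0.5732, -0.0192, 0.1756]
tool_rot: [3.142, -0.0, 0.0]
ft_force: [0.0, -0.7, -0.1]
gripper_width: 0.024
grip_force: 6.0
```

```bash
python3 - <<'E'
from tf import *
from scan import *
from blade import blade
rel();print(get_state()['ee_pos']);im,d,p,T=grab('wrist');blade()
for n in('scene','side'):patties(n)
E
```

```text
tool in tray [-0.1139 -0.2701] z 0.1756 yaw -0.01 F [ 0.  -0.7 -0.1]
[ 0.57323591 -0.01923876  0.17561407]
blade pitch down deg 25.584362643399604 roll 0.010556403431364483 z below TCP at +0.1246 0.0988433332780572 at .17 0.1215377039217099 [ 0.06524309 -0.03727959  0.0687298 ] [0.12990432 0.03899857 0.09999988] 8901
scene patty circ [ 0.6896 -0.2072  0.0848  0.0466] ell [ 688.8 -208. ] [87.  89.4]
scene patty circ [ 0.7511 -0.0242  0.0847  0.0473] ell [751.6 -24.9] [83.5 91.1]
scene patty circ [ 0.6078 -0.066   0.0848  0.0474] ell [605.9 -70.3] [78.9 93.5]
side patty circ [ 0.7458 -0.012   0.0829  0.0514] ell [747.1 -13.3] [86.4 98.3]
side patty circ [ 0.5957 -0.0478  0.0826  0.0455] ell [594.3 -48.2] [72.3 81.9]
side patty circ [ 0.6874 -0.1966  0.0828  0.053 ] ell [ 688.3 -198.2] [ 84.2 101.8]
```

Emit:
{"api": "servo_tool", "payload": {
  "squeeze": 40,
  "steps": [
    [-1,[-0.5,0,0],0],
    [-1,[-0.5,0,0],0],
    [-1,[-0.2,0,0],0],
    [-1,[0,0,0],0],
    [-1,[0,0,-1],0],
    [-1,[0,0,-2.5],0],
    [-1,[0,0,-2],0],
    [-1,[0,-1.5,0],0],
    [-1,[0,-3,0],0],
    [-1,[0,-4,0],0],
    [-1,[-0.5,-4,0],0],
    [-1,[-0.5,-4,0],0]
  ]
}}

```text
clock: 62.3
ee_pos: [0.5505, 0.1485, 0.2297]
tool_rot: [-3.141, -0.001, 0.002]
ft_force: [0.6, 0.2, -1.8]
gripper_width: 0.0236
grip_force: 40.0
```

Emit:
{"api": "servo_tool", "payload": {
  "steps": [
    [-1,[0,-4,0],0],
    [-1,[0,-4,0],0],
    [-1,[0,-2.5,0],0],
    [-1,[0,0,2],0],
    [-1,[0,0,2.5],0],
    [-1,[0,0,2.5],0],
    [-1,[0,0,2.5],0],
    [-1,[0,0,0],0],
    [-1,[0,0,0],0]
  ]
}}

```text
clock: 63.2
ee_pos: [0.5509, 0.2515, 0.1352]
tool_rot: [3.141, 0.001, -0.002]
ft_force: [-0.2, -0.7, -1.8]
gripper_width: 0.0236
grip_force: 40.0
```

```bash
python3 - <<'E'
from tf import *
from scan import *
from blade import blade
rel();print(get_state()['ee_pos']);im,d,p,T=grab('wrist');blade()
for n in('scene','side'):patties(n)
E
```

```text
tool in tray [-0.0776 -0.0008] z 0.1352 yaw 0.04 F [-0.2 -0.7 -1.8]
[0.55093349 0.25151987 0.13524823]
blade pitch down deg 26.019213311138497 roll 0.004564959073473216 z below TCP at +0.1246 0.10017430498369112 at .17 0.12331250893447265 [ 0.06523881 -0.0372297   0.069862  ] [0.12628973 0.03890847 0.0999968 ] 6857
scene patty circ [ 0.6888 -0.2076  0.0846  0.0469] ell [ 689.1 -207.9] [88.2 89.8]
scene patty circ [ 0.7503 -0.0242  0.085   0.0471] ell [750. -25.] [87.9 90.3]
scene patty circ [ 0.6077 -0.0658  0.0844  0.0474] ell [607.2 -66.7] [87.9 91.9]
side patty circ [ 0.7477 -0.0119  0.0826  0.0503] ell [746.1 -12.7] [90.6 96.4]
```

Emit:
{"api": "servo_tool", "payload": {
  "squeeze": 6,
  "steps": [
    [-1,[0,0,1.2],0],
    [-1,[0,0,1],0],
    [-1,[-0.1,0,0.6],0],
    [-1,[-0.3,0,0.6],0],
    [-1,[-0.3,0,0.6],0],
    [-1,[-0.3,0,0.6],0],
    [-1,[-0.3,0,0.6],0],
    [-1,[-0.3,0,0.6],0],
    [-1,[-0.3,0,0.6],0],
    [-1,[-0.3,0,0.6],0],
    [-1,[-0.3,0,0.6],0],
    [-1,[-0.3,0,0.6],0]
  ]
}}

```text
clock: 64.55
ee_pos: [0.5237, 0.2508, 0.0531]
tool_rot: [-3.142, 0.0, -0.001]
ft_force: [0.2, -0.5, -0.8]
gripper_width: 0.0239
grip_force: 6.0
```

Emit:
{"api": "servo_tool", "payload": {
  "steps": [
    [-1,[-0.2,0,0.5],0],
    [-1,[-0.2,0,0.5],0],
    [-1,[-0.1,0,0.3],0],
    [-1,[0,0,0.3],0],
    [-1,[0,0,0],0],
    [-1,[0,0,-0.2],0],
    [-1,[0,0,0],0]
  ]
}}

```text
clock: 65.25
ee_pos: [0.519, 0.2508, 0.04]
tool_rot: [-3.141, 0.001, -0.001]
ft_force: [0.2, -0.4, -1.0]
gripper_width: 0.0242
grip_force: 6.0
```

Emit:
{"api": "servo_tool", "payload": {
  "squeeze": 50,
  "steps": [
    [-1,[0,0,0],0],
    [-1,[0,0,0],0],
    [-1,[0,0,0],0],
    [-1,[0,0,-1],0],
    [-1,[0,0,-3],0],
    [-1,[0,0,-4],0],
    [-1,[0,0,-4],0],
    [-1,[0,0,-4],0],
    [-1,[0,0,-2],0],
    [-1,[0,0,0],0]
  ]
}}

```text
clock: 66.25
ee_pos: [0.5204, 0.2517, 0.2233]
tool_rot: [-3.138, 0.001, -0.009]
ft_force: [0.5, 0.4, -1.7]
gripper_width: 0.0235
grip_force: 50.0
```

```bash
python3 - <<'E'
from tf import *
from blade import blade
rel();print(get_state()['ee_pos']);im,d,p,T=grab('wrist');blade()
E
```

```text
tool in tray [-0.1074  0.0059] z 0.2233 yaw -0.02 F [ 0.5  0.4 -1.7]
[0.52037434 0.25169029 0.22326666]
blade pitch down deg -0.45445743436949304 roll 0.018773231516046995 z below TCP at +0.1246 0.033877092055515055 at .17 0.03350111786812151 [ 0.07682761 -0.0374464   0.03109908] [0.11751921 0.03918401 0.03692673] 11544
```

Emit:
{"api": "servo_tool", "payload": {
  "steps": [
    [-1,[0,0,0],-0.13],
    [-1,[0,0,0],-0.13],
    [-1,[0,0,0],-0.13],
    [-1,[0,0,0],-0.13],
    [-1,[0,0,0],-0.13],
    [-1,[0,0,0],-0.13],
    [-1,[0,0,0],-0.13],
    [-1,[0,0,0],-0.13],
    [-1,[0,0,0],-0.13],
    [-1,[0,0,0],-0.13],
    [-1,[0,0,0],-0.13],
    [-1,[0,0,0],-0.13]
  ]
}}

```text
clock: 67.5
ee_pos: [0.5174, 0.25, 0.2173]
tool_rot: [-2.226, -2.215, 0.006]
ft_force: [0.3, -0.4, -1.7]
gripper_width: 0.0233
grip_force: 50.0
```

Emit:
{"api": "servo_tool", "payload": {
  "steps": [
    [-1,[-1.5,-0.5,0],0],
    [-1,[-3,-1,0],0],
    [-1,[-4,-1,0],0],
    [-1,[-4.5,-1,0],0],
    [-1,[-4.5,-1,0],0],
    [-1,[-4.5,-1,0],0],
    [-1,[-4.5,-0.3,0],0],
    [-1,[-4.5,0,0],0],
    [-1,[-4,0,0],0],
    [-1,[-2,0,0],0],
    [-1,[0,0,0],0],
    [-1,[0,0,0],0]
  ]
}}

```text
clock: 68.7
ee_pos: [0.4553, -0.1187, 0.2188]
tool_rot: [-2.236, -2.204, 0.001]
ft_force: [-0.4, 0.4, -1.6]
gripper_width: 0.0238
grip_force: 50.0
```

```bash
python3 - <<'E'
from tf import *
from blade import blade
from scan import *
rel();im,d,p,T=grab('wrist');blade();T=pose();print(T[:3,3]);print('tool cm',np.round(100*T[:2,:2].T@(np.array([.4619,-.125])-T[:2,3]),2))
for n in('scene','side'):patties(n)
E
```

```text
tool in tray [-0.2504 -0.3419] z 0.2188 yaw 89.17 F [-0.4  0.4 -1.6]
blade pitch down deg -0.42035197784012474 roll 0.046001139783500254 z below TCP at +0.1246 0.03383571920871765 at .17 0.03348796163554001 [ 0.07568756 -0.03807156  0.03121149] [0.11642047 0.03864115 0.03651379] 11643
[ 0.45569841 -0.11783919  0.21894686]
tool cm [-0.71  0.63]
scene patty circ [ 0.6889 -0.2076  0.0848  0.0469] ell [ 688.7 -208.7] [84.9 90.6]
scene patty circ [ 0.7511 -0.0238  0.085   0.0479] ell [749.1 -24.7] [85.2 92.7]
scene patty circ [ 0.6078 -0.066   0.0847  0.0474] ell [607.9 -66.5] [89.5 91.7]
side patty circ [ 0.7477 -0.012   0.0829  0.0506] ell [746.4 -13.2] [90.2 97.6]
side patty circ [ 0.6037 -0.0559  0.0827  0.0507] ell [603.3 -55.4] [90.9 97.2]
side patty circ [ 0.6855 -0.1969  0.0829  0.0521] ell [ 685.7 -197.2] [ 89.3 101.5]
```

Emit:
{"api": "servo_tool", "payload": {
  "steps": [
    [-1,[-0.65,0.63,0],-0.005],
    [-1,[0,0,2],0],
    [-1,[0,0,4],0],
    [-1,[0,0,4],0],
    [-1,[0,0,3],0],
    [-1,[0,0,2],0],
    [-1,[0,0,0],0],
    [-1,[0,0,0],0]
  ]
}}

```text
clock: 69.65
ee_pos: [0.4635, -0.125, 0.0698]
tool_rot: [2.227, 2.215, 0.0]
ft_force: [-0.1, -0.3, -1.3]
gripper_width: 0.0234
grip_force: 50.0
```

```bash
python3 - <<'E'
from tf import *
rel();T=pose();print(T[:3,3],'tool cm',np.round(100*T[:2,:2].T@(np.array([.4619,-.1248])-T[:2,3]),2))
E
```

```text
tool in tray [-0.2438 -0.3498] z 0.0698 yaw 89.69 F [-0.1 -0.3 -1.3]
[ 0.46346141 -0.1249841   0.06984884] tool cm [ 0.02 -0.16]
```

Emit:
{"api": "servo_tool", "payload": {
  "steps": [
    [-1,[0,-0.15,1],0.004],
    [-1,[0,0,1],0],
    [-1,[0,0,0.6],0],
    [-1,[0,0,0.2],0],
    [-1,[0,0,0.1],0],
    [-1,[0,0,0],0]
  ]
}}

```text
clock: 70.25
ee_pos: [0.4612, -0.1251, 0.0409]
tool_rot: [-2.232, -2.21, 0.001]
ft_force: [-2.4, 1.6, 3.4]
gripper_width: 0.0237
grip_force: 50.0
```

Emit:
{"api": "servo_tool", "payload": {
  "squeeze": 4,
  "steps": [
    [-1,[0,0,0],0],
    [-1,[0,0,0],0],
    [-0.3,[0,0,0],0],
    [-0.1,[0,0,0],0],
    [0.3,[0,0,0],0],
    [0.7,[0,0,0],0],
    [1,[0,0,0],0],
    [1,[0,0,0],0],
    [1,[0,0,0],0]
  ]
}}

```text
clock: 71.15
ee_pos: [0.4614, -0.1251, 0.0406]
tool_rot: [2.232, 2.21, -0.0]
ft_force: [0.4, 0.1, -0.2]
gripper_width: 0.0764
grip_force: 0.0
```

Emit:
{"api": "servo_tool", "payload": {
  "steps": [
    [1,[0,0,0],0],
    [1,[0,0,-1],0],
    [1,[0,0,-2],0],
    [1,[0,0,-3],0],
    [1,[-1,0,-4],0],
    [1,[-2,-1,-4],0],
    [1,[-1,-2,-4],0],
    [1,[0,-2,-4],0],
    [1,[0,0,-4],0],
    [1,[0,0,-2],0],
    [1,[0,0,0],0],
    [1,[0,0,0],0]
  ]
}}

```text
clock: 72.35
ee_pos: [0.4107, -0.1645, 0.3207]
tool_rot: [2.232, 2.21, 0.0]
ft_force: [-0.5, -0.3, -0.9]
gripper_width: 0.0879
grip_force: 0.0
```

```bash
python3 - <<'E'
from scan import *
print(get_state()['ee_pos'])
im,d,p,T=grab('wrist');P=cloud(p,T,d)
hd=(d>0)&(im.max(2)<60)&(P[...,2]>.05)&(P[...,2]<.075)&(abs(P[...,0]-.463)<.04)&(P[...,1]>-.23)&(P[...,1]<-.06)
Q=P[hd];print('handle',len(Q),cv2.minAreaRect(np.float32(Q[:,:2]*1000)),np.median(Q[:,2]))
bm=(d>0)&(im.min(2)>200)&(abs(P[...,0]-.465)<.06)&(abs(P[...,1])<.07)
ys,xs=np.nonzero(bm);print('blade',cv2.minAreaRect(np.float32(onz(p,T,np.c_[xs,ys],.006)[:,:2]*1000)),np.median(P[bm][:,2]))
for n in('scene','side'):r=patties(n); f=r[0] if n=='scene' else f
cv2.imwrite('pics/fin.png',np.hstack([cv2.resize(im,None,fx=.6,fy=.6),cv2.resize(f[120:350,180:420],(250,240))]))
cen=np.array([.5615,-.382,.1118]);n=np.array([-.566,.069,.821]);ex=np.array([.8153,-.0995,.5704]);ey=np.array([.1212,.9926,0])
for w in('scene','side'):
    g=np.load(f'last_{w}.npz');S=cloud(camera_params(w),g['T'],g['d'])-cen;L=np.stack([S@ex,S@ey,S@n],-1)[g['d']>0]
    k=(abs(L[:,0])<.03)&(abs(L[:,1])<.03)&(L[:,2]>.017)&(L[:,2]<.04);print('lever',w,k.sum(),L[k].mean(0))
E
```

```text
[ 0.41067523 -0.16450413  0.32074377]
handle 1900 ((460.66436767578125, -148.65475463867188), (120.6978988647461, 22.595821380615234), 89.39974212646484) 0.06553303078562203
blade ((462.4698486328125, -9.232856750488281), (77.85002136230469, 75.00474548339844), 89.6993408203125) 0.006110121936032387
scene patty circ [ 0.6888 -0.2076  0.0847  0.0469] ell [ 689.3 -207.8] [88.  89.9]
scene patty circ [ 0.7504 -0.0243  0.0847  0.0474] ell [749.6 -24.3] [86.  91.4]
scene patty circ [ 0.6078 -0.066   0.0847  0.0474] ell [608.3 -66.4] [89.1 91.6]
side patty circ [ 0.7451 -0.013   0.0826  0.0514] ell [746.4 -13.2] [90.2 96.1]
side patty circ [ 0.6054 -0.0558  0.083   0.0508] ell [604.6 -56.1] [91.  96.5]
side patty circ [ 0.6853 -0.1973  0.0826  0.0522] ell [ 684.9 -197.3] [ 88.9 100.9]
lever scene 39 [ 0.01374284 -0.01435453  0.0241496 ]
lever side 16 [ 0.0082947  -0.0066854   0.02473764]
```

View pics/fin.png

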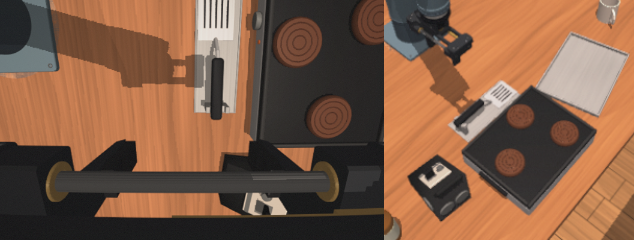

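```bash
python3 -c "
from bench import ticket
print(ticket.close_job())"
```

```text
the job is handed in; nothing more can be done
None
```

The job is handed in, with no verdict returned: the switch was tripped by its test button and reset, all three patties lie flat and apart on the griddle, and the turner is back on its rest within about 3 mm of where I found it. After I set the first patty down it was knocked about 8 cm across the plate, but it stayed flat inside the rim.

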